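# Set up the sauce warmer

## Task

Set up the sauce warmer for service. Each pot in it gets a ladle from the rail, standing on the pot's floor with its handle at the pouring lip, and a lid turned so that its slot faces the lip with the handle coming up through it, lying flat and fully seated on the rim; spare ladles stay hanging on the rail. Turn the thermostat knob until its pointer faces the long thick tick, and leave the other things on the counter alone.

Things in the scene. Friction and masses are not known exactly. Their poses are not given: they have to be found in the camera images.
- warmer: low stainless sauce warmer, 170 x 480 mm, flat deck 125 mm above the counter, with three round wells in a row and a thermostat at its left end; origin on the counter at z = 0, its x axis points away from the robot's side, its y axis along the row towards the thermostat. Fixed. A well may be empty.
- thermostat (a joint): angle of the thermostat knob, rad: 0 at the off tick, grows clockwise seen from above, stop at 2.1; stays where it is left (friction 0.03 N m). Short ticks at 0, 0.6 and 1.8, the one long, thick tick at 1.2
- thermostat_grip (a point): on the knob's upright axis at grip height, 37 mm above the deck. Black grip bar 42 mm long, 14 wide, top 44 mm above the deck, over a skirt 44 mm across (top 14 mm above the deck). The bar lies along the point's x axis, which turns with the knob; the white pointer line is on its -x half
- set_mark (a point): the long thick tick on the deck beside the knob, 44 mm from the knob's axis
- pot0: 0.9 kg steel sauce pot, loose in its well (3 mm play), or None (empty well). Inside 100, outside 108 mm across, 104 high; origin: centre of underside, 46 mm above the counter; inner floor at z = 4 mm, rim at 104. Pouring lip at its -x side: 28 mm wide, pressed 15 mm outwards in the top 30 mm of the wall. A ladle fits upright with its origin at about (-24, 0, 4) mm, x axes parallel
- pot1: 0.9 kg steel sauce pot, loose in its well (3 mm play), or None (empty well). Inside 100, outside 108 mm across, 104 high; origin: centre of underside, 46 mm above the counter; inner floor at z = 4 mm, rim at 104. Pouring lip at its -x side: 28 mm wide, pressed 15 mm outwards in the top 30 mm of the wall. A ladle fits upright with its origin at about (-24, 0, 4) mm, x axes parallel
- pot2: 0.9 kg steel sauce pot, loose in its well (3 mm play), or None (empty well). Inside 100, outside 108 mm across, 104 high; origin: centre of underside, 46 mm above the counter; inner floor at z = 4 mm, rim at 104. Pouring lip at its -x side: 28 mm wide, pressed 15 mm outwards in the top 30 mm of the wall. A ladle fits upright with its origin at about (-24, 0, 4) mm, x axes parallel
- lid0: loose steel lid, about 180 g: plate 110 mm across at z = 6 to 10 mm over a plug 93 mm across (z = 0 to 6) that enters the pot's mouth; black knob 26 mm across at z = 17 to 41, to grip. Origin: centre of the plug's underside, z up. Slot 26 mm wide at its -x side, from 30 mm off the centre out through the edge. Seated, its origin is 98 mm above the pot's. Starts flat on the counter
- slot0 (a point): middle of the slot of lid0, 45 mm from the lid's axis along its -x
- lid1: loose steel lid, about 180 g: plate 110 mm across at z = 6 to 10 mm over a plug 93 mm across (z = 0 to 6) that enters the pot's mouth; black knob 26 mm across at z = 17 to 41, to grip. Origin: centre of the plug's underside, z up. Slot 26 mm wide at its -x side, from 30 mm off the centre out through the edge. Seated, its origin is 98 mm above the pot's. Starts flat on the counter
- slot1 (a point): middle of the slot of lid1, 45 mm from the lid's axis along its -x
- lid2: loose steel lid, about 180 g: plate 110 mm across at z = 6 to 10 mm over a plug 93 mm across (z = 0 to 6) that enters the pot's mouth; black knob 26 mm across at z = 17 to 41, to grip. Origin: centre of the plug's underside, z up. Slot 26 mm wide at its -x side, from 30 mm off the centre out through the edge. Seated, its origin is 98 mm above the pot's. Starts flat on the counter
- slot2 (a point): middle of the slot of lid2, 45 mm from the lid's axis along its -x
- ladle0: steel ladle, 80 g. Origin: centre of the flat underside of its cup (36 mm across, 32 high), z up. Strap handle 12 mm wide at x = -18 to -22 mm; its top, 166 mm up, bends away from the cup into a hook with a back leg at x = -36 to -40, z = 126 to 148. Legs 22 mm over their outsides: pinch along x at (-29, 0, 137) from above, rail between the fingers. Hangs leaning about 0.17 rad
- ladle1: steel ladle, 80 g. Origin: centre of the flat underside of its cup (36 mm across, 32 high), z up. Strap handle 12 mm wide at x = -18 to -22 mm; its top, 166 mm up, bends away from the cup into a hook with a back leg at x = -36 to -40, z = 126 to 148. Legs 22 mm over their outsides: pinch along x at (-29, 0, 137) from above, rail between the fingers. Hangs leaning about 0.17 rad
- ladle2: steel ladle, 80 g. Origin: centre of the flat underside of its cup (36 mm across, 32 high), z up. Strap handle 12 mm wide at x = -18 to -22 mm; its top, 166 mm up, bends away from the cup into a hook with a back leg at x = -36 to -40, z = 126 to 148. Legs 22 mm over their outsides: pinch along x at (-29, 0, 137) from above, rail between the fingers. Hangs leaning about 0.17 rad
- rail: utensil rail of 10 mm steel bar, its centre line 230 mm above the counter, 300 mm long along its own y axis between two posts; origin on the counter under its middle; its x axis points to the side where the cups hang. Fixed
- brush: bystander: pastry brush lying on the counter, 170 mm long; origin at the centre of its underside. Leave it alone
- spice: bystander: spice jar, 48 mm across, 85 mm high; origin at the centre of its underside. Leave it alone
- ramekin: bystander: white ramekin, 84 mm across, 45 mm high; origin at the centre of its underside. Leave it alone
- squeeze: bystander: squeeze bottle, 56 mm across, 170 mm high; origin at the centre of its underside. Leave it alone
- spoon: bystander: steel spoon lying on the counter, 200 mm long; origin at the centre of its underside. Leave it alone
- creamer: bystander: steel mug, 68 mm across, 75 mm high, handle at its +y; origin at the centre of its underside. Leave it alone
Not all that is in view belongs to the job. Leave any red look-alike of the pot0 alone.

How it is judged:
By the outcome, as a careful person would: the job done as asked, in the order asked, and still so for the second after the job is handed in, with the robot touching nothing.
Of pot0, pot1, pot2 only 2 to 3 are there at a start; the rules pass over those that are not, and their reading is None.
At some moment in a run one of lid0, lid1, lid2 may be knocked a few centimetres aside while the robot is not near it.
It also fails if it takes over 210 s, if anything falls off the work surface, if the arm or the gripper's body presses on something with over 40 N, if the wrist force passes 120 N, or if a joint passes its speed limit or range.

## Robot

A 6-joint arm with a two-finger parallel gripper is mounted at the origin on the work surface. World frame = base frame: x ahead of the robot, y to its left, z up, the work surface at z = 0. Lengths are in m, angles in rad, forces in N, time in s.
With the tool pointing down it reaches from about 0.3 to 0.875 m from the base axis. Payload 6.4 kg.
Tool frame: the origin (TCP) lies between the finger pads; the fingertips stand 25 mm ahead of it and the grasp point (between the pads) lies 6 mm ahead of it; x points along the fingers, z is the direction in which the jaws open and shut, and the axes are right-handed (so a half turn about x gives the same grasp; the last joint's range is limited). The gripper opens to 85 mm and grips with 20 to 120 N. Pads are 22 mm wide; open, the fingers measure 114 mm over their backs; the gripper's body (76 mm by 85 mm) begins 54 mm behind the grasp point. The pads swing forward as they close: fully open they stand 13 mm farther back than shut.
Start: joints at [0.974, 0.181, 1.607, -0, 1.354, -0.206], TCP at [0.219, 0.532, 0.256] pointing down, gripper open.
Joint ranges: [-2.99, 2.99], [-0.89, 2.07], [0.3, 2.58], [-1.14, 4.28], [0, 2.63], [-3.12, 3.12]. Speed limits (rad/s): [2.57, 2.57, 3.01, 3.14, 3.14, 3.14].

## Interface

Orientations are given as [roll, pitch, yaw] about the fixed x, y, z axes, in that order (R = Rz(yaw) Ry(pitch) Rx(roll)).
In Python, from station import status, eyes, order gives the robot as it stands.
- The arm moves only by the shell command python3 -m jog 'ROWS' [FORCE]. ROWS is a JSON object of lists of equal length, an entry for each row: "twist": the turn, a rotation vector about the tool's x, y, z in rad, a list of three; "delta_pos": the shift along the tool's x, y, z in mm, a list of three; "fingers": the opening, from 0 (shut) to 1 (fully open). A call has exactly 8 rows; each row is the pose to reach, as a shift and turn from the pose commanded when the call began, along the tool's axes at that moment; what a row does not reach only later rows make up. A row lasts 1/8 s, in which the tool goes at most 62.5 mm and 10.7 degrees, less where a joint would pass 70% of its speed; a pose out of reach is approached as far as the arm can. A call with a gripper value outside its range is refused whole. The fingers move at their own pace and stop on an object; FORCE is the grip in N (left out, the last holds). Time passes only in rows, so rows that repeat a pose let the fingers close, or fill a call up. It gives the time, the measured TCP pose, the force and the opening at its end, in the units of the state.
- status.get_obs(): the state, without advancing time (a new reading comes with each control period).
- eyes.get_image(name): name is "scene" or "top" or "wrist"; returns a dict with "frame" (420x560x3 uint8, red, green, blue), "fov_y" (degrees; the focal length in pixels is half the picture's height over the tangent of half this angle, whatever the lens; pixels are square), "cx", "cy" (the principal point, pixels), "world_from_camera" (4x4, takes a point from camera to world coordinates). Camera axes: x right, y up, looking along -z (the intrinsics and any distortion apply to the point x, -y, -z); pixel columns grow to the right and rows downward; lengths in m; the calibration is good to about 2 mm. A picture is of the moment at which its call begins. There is no depth.
- order.hand_in(): hands the job in, once; it reports no verdict.
The state is a dict: "t": time; "q": joint angles; "joint_velocities": joint speeds; "tau": joint torques, N m; "ee_pos": TCP position; "eef_rot": TCP orientation; "wrist_force": force on the tool from outside, world axes, zero at the start; "wrist_torque": the same for the moment, N m; "grip_width": finger opening in m.
Only numpy, scipy, OpenCV 4.12 (cv2) and the standard library are available. Lean on these libraries where they do the work, as an engineer would, in place of code of your own. Each camera call takes 0.05 s, during which the arm holds its last target.

## Working session

There is one attempt and no reset: what is moved stays moved. The work goes in short steps, Python scripts to look and compute and a shell command to move; the robot and the scene stay as the last step left them, time stands still between calls to the robot, and variables do not carry over. Pictures are saved under pics/ and viewed, and the job is handed in when it is done.

```bash
ls -la; mkdir -p pics; python3 - <<'E'
from station import status, eyes, order
import cv2,numpy as np
np.set_printoptions(precision=4,suppress=True)
print(status.get_obs())
for n in ["scene","top","wrist"]:
    d=eyes.get_image(n)
    cv2.imwrite(f"pics/{n}0.png",d["frame"][:,:,::-1])
    print(n,{k:v for k,v in d.items() if k!="frame"})
E
```

```text
total 12
drwxr-xr-x  3 agent agent 4096 Dec  7 02:13 .
drwxr-xr-x 23 root  root  4096 Dec  7 02:13 ..
drwxr-xr-x  2 agent agent 4096 Dec  7 02:13 pics
{'t': 0.0, 'q': array([ 0.9737,  0.1816,  1.6081,  0.    ,  1.3538, -0.2063]), 'joint_velocities': array([ 0.0001, -0.0008, -0.0011,  0.0013,  0.0012, -0.0007]), 'tau': array([ -0.0004, -44.487 , -35.1338,  -0.0003,   0.0088,  -0.    ]), 'ee_pos': array([0.2187, 0.5312, 0.2553]), 'eef_rot': array([ 2.9163,  1.569 , -2.1869]), 'wrist_force': array([ 0.1905,  0.8152, -0.5445]), 'wrist_torque': array([ 0.0049, -0.0316,  0.0239]), 'grip_width': 0.08539805286097991}
scene {'fov_y': 47.13764487256894, 'cx': 286.24008361911325, 'cy': 213.3802119420341, 'world_from_camera': array([[-0.5741, -0.6389,  0.5122,  1.1398],
       [ 0.8188, -0.4467,  0.3605,  0.4238],
       [-0.0015,  0.6263,  0.7796,  1.1047],
       [ 0.    ,  0.    ,  0.    ,  1.    ]])}
top {'fov_y': 51.62463842967044, 'cx': 278.8187941789992, 'cy': 215.79074007802382, 'world_from_camera': array([[ 0.0235,  0.9942, -0.1047,  0.3425],
       [-0.9997,  0.0233, -0.0028, -0.0273],
       [-0.0004,  0.1048,  0.9945,  1.3076],
       [ 0.    ,  0.    ,  0.    ,  1.    ]])}
wrist {'fov_y': 59.01019399027702, 'cx': 280.0573863546144, 'cy': 206.71135549611466, 'world_from_camera': array([[ 0.3807, -0.8919, -0.2443,  0.1564],
       [ 0.9247,  0.3665,  0.1029,  0.5571],
       [-0.0023, -0.2651,  0.9642,  0.3736],
       [ 0.    ,  0.    ,  0.    ,  1.    ]])}
```

View pics/scene0.png

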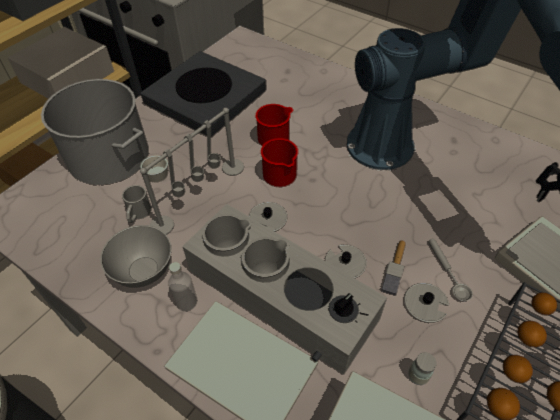

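View pics/top0.png

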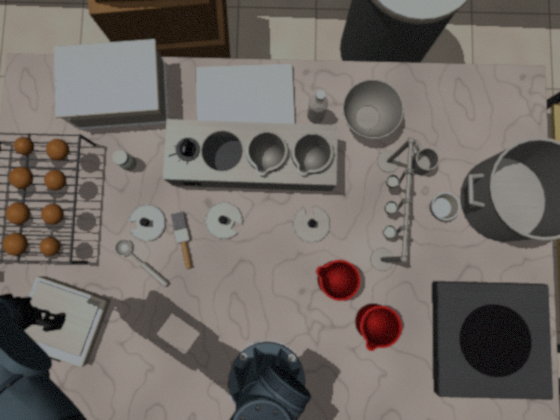

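View pics/wrist0.png

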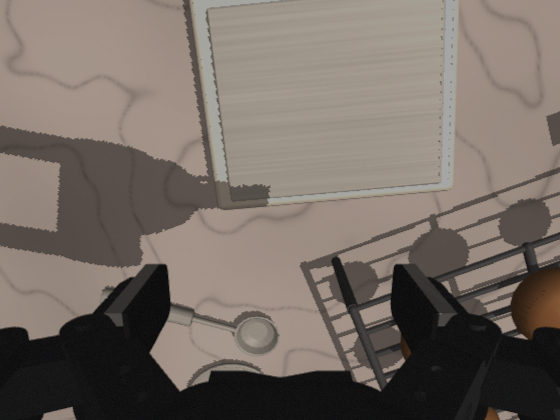

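```bash
cat > h.py <<'E'
from station import status, eyes, order
import cv2,numpy as np
from scipy.spatial.transform import Rotation as R
np.set_printoptions(precision=4,suppress=True)
def K(d):
    f=d["frame"].shape[0]/2/np.tan(np.radians(d["fov_y"])/2)
    return f,d["cx"],d["cy"]
def pix(d,u,v,z):
    f,cx,cy=K(d);T=d["world_from_camera"]
    r=T[:3,:3]@np.array([(u-cx)/f,-(v-cy)/f,-1.]);o=T[:3,3]
    return o+r*(z-o[2])/r[2]
def proj(d,p):
    f,cx,cy=K(d);T=d["world_from_camera"]
    c=T[:3,:3].T@(np.asarray(p)-T[:3,3])
    return cx+f*c[0]/-c[2], cy-f*c[1]/-c[2]
def get(n,name):
    import pickle
    d=eyes.get_image(n); cv2.imwrite(f"pics/{name}.png",d["frame"][:,:,::-1])
    pickle.dump(d,open(f"pics/{name}.pkl","wb")); return d
def load(name):
    import pickle
    return pickle.load(open(f"pics/{name}.pkl","rb"))
def crop(d,name,u0,v0,u1,v1,s):
    im=cv2.resize(d["frame"][v0:v1,u0:u1,::-1],None,fx=s,fy=s,interpolation=cv2.INTER_CUBIC)
    for u in range((u0+9)//10*10,u1,10):
        cv2.line(im,((u-u0)*s,0),((u-u0)*s,8 if u%50 else 18),(0,255,255),1)
        if u%50==0: cv2.putText(im,str(u),((u-u0)*s+2,16),0,.4,(0,255,255),1)
    for v in range((v0+9)//10*10,v1,10):
        cv2.line(im,(0,(v-v0)*s),(8 if v%50 else 18,(v-v0)*s),(0,255,255),1)
        if v%50==0: cv2.putText(im,str(v),(2,(v-v0)*s-2),0,.4,(0,255,255),1)
    cv2.imwrite(f"pics/{name}.png",im)
def down(yaw):
    """tool pointing straight down, jaw axis (tool z) at world angle yaw; """
    z=np.array([np.cos(yaw),np.sin(yaw),0]);x=np.array([0,0,-1.]);y=np.cross(z,x)
    return np.stack([x,y,z],1)
def Robs(o): return R.from_euler('xyz',o["eef_rot"]).as_matrix()
def to(p,Rt=None,yaw=None):
    """print delta for TCP target p; jaw yaw picks nearest half turn. NB ee_pos is TCP; grasp 6mm ahead"""
    o=status.get_obs();R0=Robs(o)
    if yaw is not None:
        c=[down(yaw),down(yaw+np.pi)]
        Rt=min(c,key=lambda A:np.linalg.norm(R.from_matrix(R0.T@A).as_rotvec()))
    if Rt is None: Rt=R0
    tw=R.from_matrix(R0.T@Rt).as_rotvec(); dp=R0.T@(np.asarray(p)-o["ee_pos"])*1000
    print("t%.1f"%o["t"],"ee",o["ee_pos"],"q6 %.2f"%o["q"][5],"delta_mm",np.round(dp,1),"norm %.0f"%np.linalg.norm(dp),"twist",np.round(tw,3),"deg %.0f"%np.degrees(np.linalg.norm(tw)),"grip %.4f"%o["grip_width"])
E
python3 - <<'E'
from h import *
o=status.get_obs();print(Robs(o))
t=get("top","top1");s=get("scene","scene1")
crop(t,"t_w",150,110,350,260,4);crop(t,"t_r",360,120,480,280,4)
for n,u,v,z in [("wl",167,121,.125),("wr",338,124,.125),("wl2",165,180,.125),("wr2",337,185,.125),("knob",187,149,.165),("lidA",148,222,.04),("lidB",224,220,.04),("lidC",312,224,.04)]:
    print(n,pix(t,u,v,z))
print(proj(t,[0,0,0]))
E
```

```text
[[-0.0007 -0.9246  0.3809]
 [-0.0011  0.3809  0.9246]
 [-1.      0.0003 -0.0013]]
wl [0.7269 0.2958 0.125 ]
wr [ 0.7294 -0.1835  0.125 ]
wl2 [0.5591 0.2929 0.125 ]
wr2 [ 0.5562 -0.1824  0.125 ]
knob [0.6377 0.2272 0.165 ]
lidA [0.4487 0.3593 0.04  ]
lidB [0.4598 0.1368 0.04  ]
lidC [ 0.4541 -0.1214  0.04  ]
(np.float64(266.86298298933156), np.float64(379.53045922265267))
```

View pics/t_w.png

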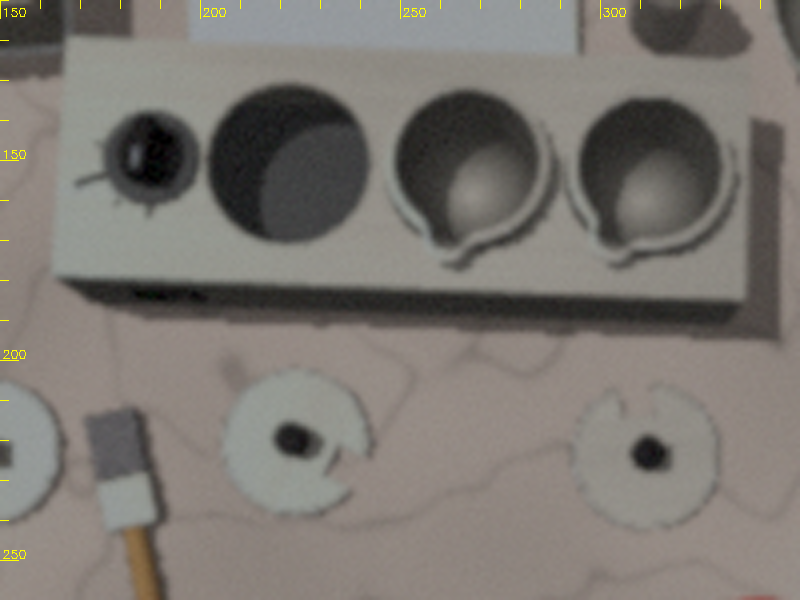

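View pics/t_r.png

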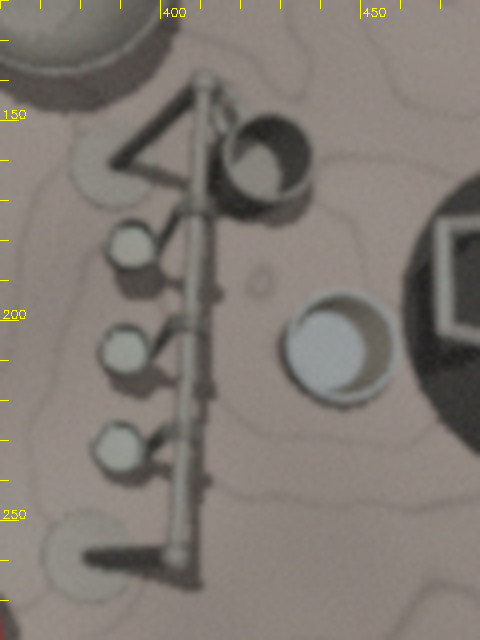

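```bash
python3 - <<'E'
from h import *
t=load("top1");s=load("scene1")
a=pix(t,411,141,.23);b=pix(t,404,258,.23);print(a,b,np.linalg.norm(a-b),np.degrees(np.arctan2(*(a-b)[:2][::-1])))
print(proj(s,a),proj(s,b))
crop(s,"s_r",120,90,260,240,5)
to([.5,-.33,.45],yaw=np.radians(90))
E
```

```text
[ 0.655  -0.3555  0.23  ] [ 0.3585 -0.3358  0.23  ] 0.29717069693645193 -3.8130018745933794
(np.float64(143.76699258990723), np.float64(169.651029907568)) (np.float64(225.15255961943993), np.float64(110.19844512257909))
t0.2 ee [0.2189 0.5315 0.2558] q6 -0.21 delta_mm [-193.7 -588.  -689.6] norm 927 twist [-0.391 -0.001 -0.   ] deg 22 grip 0.0856
```

View pics/s_r.png

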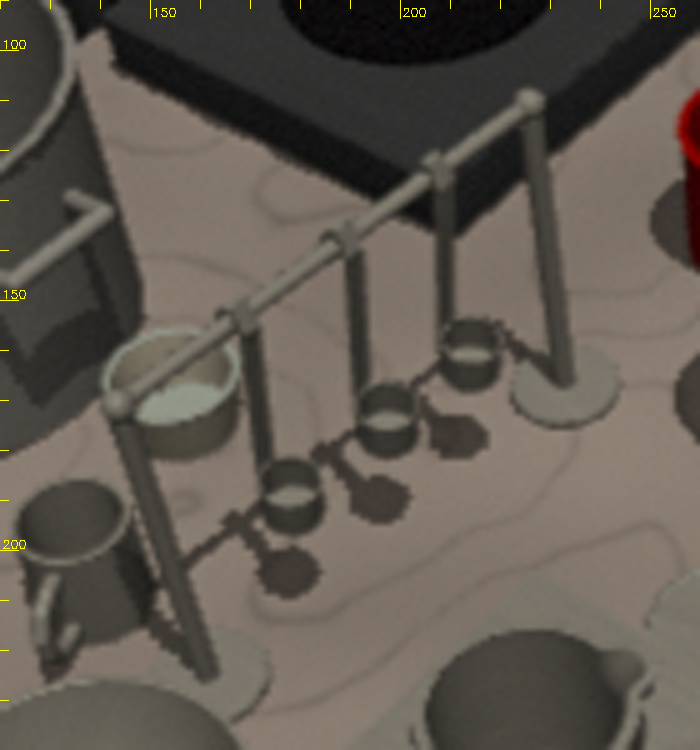

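```bash
python3 -m jog '{"twist":[[0,0,0],[-0.1,0,0],[-0.2,0,0],[-0.3,0,0],[-0.39,0,0],[-0.39,0,0],[-0.39,0,0],[-0.39,0,0]],"delta_pos":[[-60,0,0],[-110,0,-20],[-150,-30,-60],[-190,-60,-100],[-194,-95,-145],[-194,-130,-190],[-194,-165,-235],[-194,-200,-280]],"fingers":[1,1,1,1,1,1,1,1]}'
python3 -c "
from h import *
to([.5,-.33,.45],yaw=np.radians(90))"
```

```text
t: 1.25
ee_pos: [0.2972, 0.195, 0.4504]
eef_rot: [-1.472, 1.57, 0.099]
wrist_force: [1.0, -0.3, 0.4]
grip_width: 0.0857
t1.2 ee [0.2972 0.195  0.4504] q6 -1.33 delta_mm [   0.6 -202.9 -525. ] norm 563 twist [-0.     0.     0.001] deg 0 grip 0.0857
```

```bash
python3 -m jog '{"twist":[[0,0,0],[0,0,0],[0,0,0],[0,0,0],[0,0,0],[0,0,0],[0,0,0],[0,0,0]],"delta_pos":[[0,-25,-50],[0,-50,-110],[0,-75,-170],[0,-100,-230],[0,-125,-290],[0,-150,-350],[0,-175,-410],[0,-200,-460]],"fingers":[1,1,1,1,1,1,1,1]}'
python3 -c "
from h import *
d=get('wrist','w1')
to([.5,-.33,.45],yaw=np.radians(90))
crop(d,'w1c',0,0,560,420,1)"
```

```text
t: 2.25
ee_pos: [0.4937, -0.2582, 0.4503]
eef_rot: [-1.827, 1.57, -0.257]
wrist_force: [1.3, -0.0, 1.2]
grip_width: 0.0855
t2.3 ee [ 0.4954 -0.2646  0.4466] q6 -2.27 delta_mm [ -3.4  -5.  -65.4] norm 66 twist [-0.006 -0.    -0.003] deg 0 grip 0.0854
```

View pics/w1c.png

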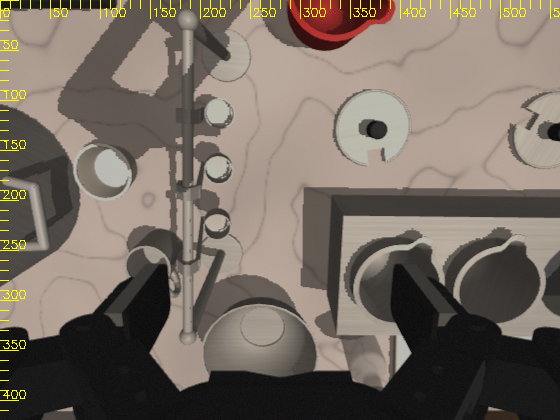

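```bash
python3 -c "
from h import *
d=get('wrist','w2')
crop(d,'w2c',130,0,270,140,5);crop(d,'w2d',130,140,270,350,4); crop(d,'w2e',330,220,560,340,4)
for p in [(187,18),(187,338),(187,112),(187,188),(187,263)]: print(pix(d,*p,.235 if p[1] in(112,188,263) else .23))
"
```

```text
[ 0.3581 -0.3405  0.23  ]
[ 0.6595 -0.3619  0.23  ]
[ 0.4329 -0.3446  0.235 ]
[ 0.4998 -0.3494  0.235 ]
[ 0.5735 -0.3546  0.235 ]
```

View pics/w2c.png

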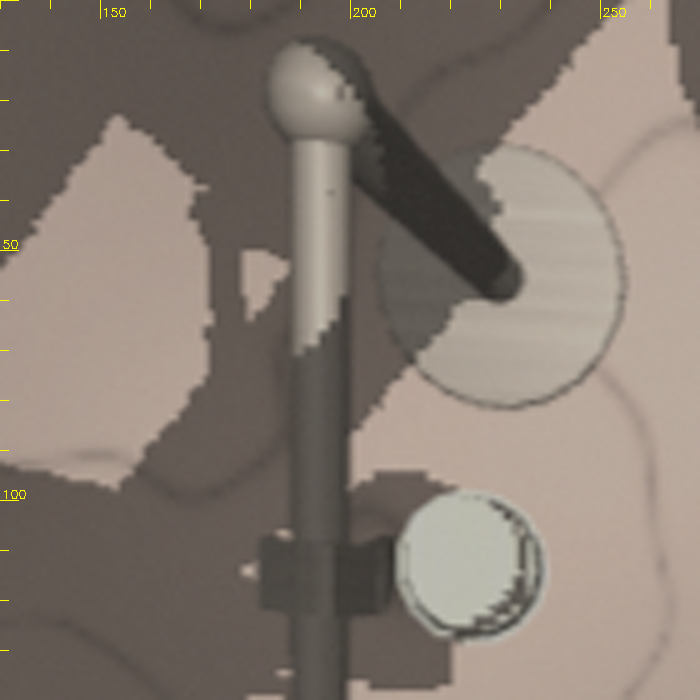

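View pics/w2d.png

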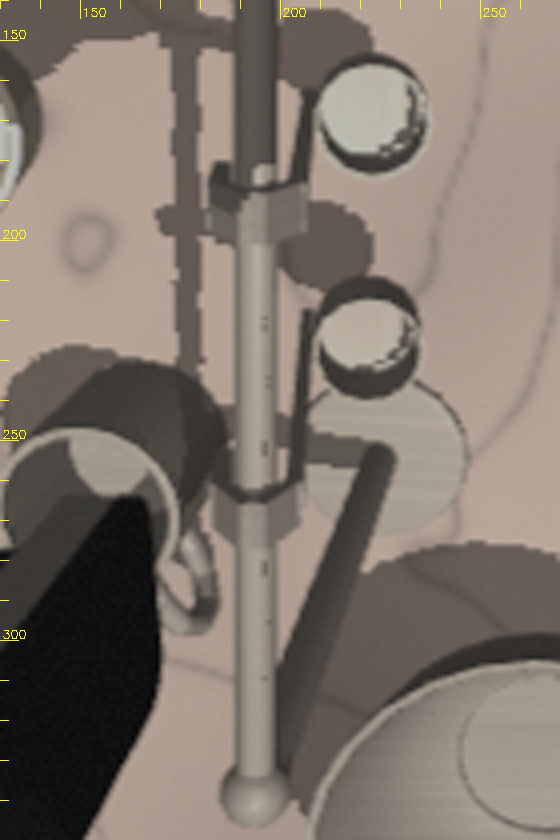

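View pics/w2e.png

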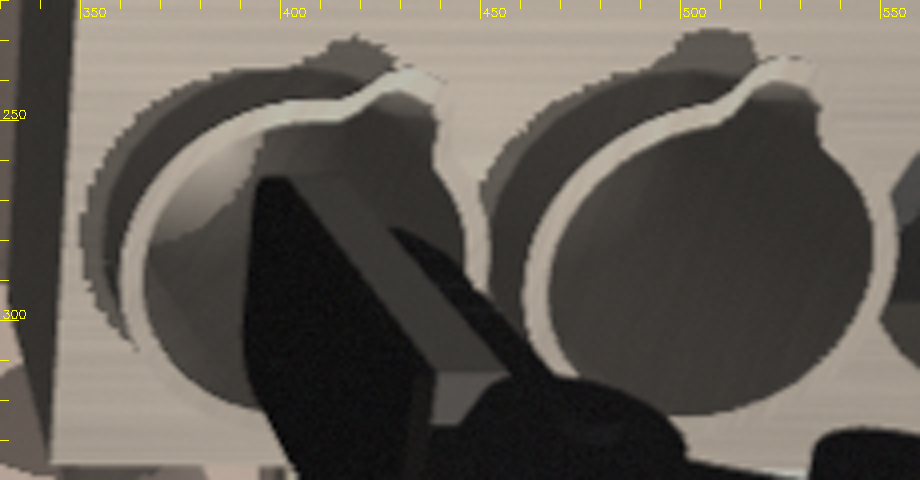

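```bash
python3 -c "
from h import *
d=load('w2')
a=pix(d,193.5,18,.23);b=pix(d,193,338,.23);u=(b-a)/np.linalg.norm(b-a);print(a,b,np.linalg.norm(b-a),u,np.degrees(np.arctan2(u[1],u[0])))
for p in [(192,115),(193,193.5),(193,269)]: print(pix(d,*p,.238))
t=load('top1')
print(proj(t,a),proj(t,b))
"
```

```text
[ 0.3581 -0.3352  0.23  ] [ 0.6596 -0.3557  0.23  ] 0.30214010820381465 [ 0.9977 -0.068   0.    ] -3.900291937199372
[ 0.4353 -0.3398  0.238 ]
[ 0.5042 -0.3435  0.238 ]
[ 0.5784 -0.3485  0.238 ]
(np.float64(403.7602737648431), np.float64(258.12760418758097)) (np.float64(411.06188173892525), np.float64(139.23579701458064))
```

```bash
python3 -c "
from h import *
d=load('w2')
for p in [(224,113),(220,168),(219,223)]:print(pix(d,*p,.105),pix(d,*p,.075))
u=np.array([.9977,-.068,0]);xr=np.array([.068,.9977,0])
th=.17
zl=np.cos(th)*np.array([0,0,1])+np.sin(th)*xr
xl=np.cos(th)*xr-np.sin(th)*np.array([0,0,1])
for x in (.5042,.4353):
  P=np.array([x,-.3352-.068*(x-.3581),.235])
  O=P-(-.029*xl+.162*zl); print('origin',O, 'cup top centre',O+.032*zl)
"
```

```text
[ 0.4361 -0.332   0.105 ] [ 0.4366 -0.3365  0.075 ]
[ 0.5027 -0.34    0.105 ] [ 0.5076 -0.345   0.075 ]
[ 0.5747 -0.3447  0.105 ] [ 0.5843 -0.35    0.075 ]
origin [ 0.5043 -0.344   0.0704] cup top centre [ 0.5046 -0.3386  0.102 ]
origin [ 0.4354 -0.3393  0.0704] cup top centre [ 0.4357 -0.3339  0.102 ]
```

```bash
cat >> h.py <<'E'
def ladle_hang(x,th=.17):
    xr=np.array([.068,.9977,0]);zw=np.array([0,0,1.])
    zl=np.cos(th)*zw+np.sin(th)*xr; xl=np.cos(th)*xr-np.sin(th)*zw
    P=np.array([x,-.3352-.068*(x-.3581),.235])
    O=P-(-.029*xl+.162*zl)
    G=O-.029*xl+.137*zl
    return G+.006*zl, np.stack([-zl,np.cross(xl,-zl),xl],1)
E
python3 -c "
from h import *
T,Rt=ladle_hang(.5042)
print(T)
to(T-.1*Rt[:,0],Rt); 
"
```

```text
[ 0.504  -0.3483  0.2163]
t2.4 ee [ 0.4941 -0.2612  0.4464] q6 -2.26 delta_mm [131.3 -12.  -70.6] norm 150 twist [0.063 0.172 0.001] deg 11 grip 0.0854
```

```bash
python3 -m jog '{"twist":[[0.02,0.05,0],[0.04,0.1,0],[0.063,0.172,0],[0.063,0.172,0],[0.063,0.172,0],[0.063,0.172,0],[0.063,0.172,0],[0.063,0.172,0]],"delta_pos":[[30,-3,-30],[60,-6,-50],[100,-12,-70],[131,-12,-71],[131,-12,-71],[131,-12,-71],[131,-12,-71],[131,-12,-71]],"fingers":[0.7,0.7,0.7,0.7,0.7,0.7,0.7,0.7]}' 60
python3 -c "
from h import *
T,Rt=ladle_hang(.5042)
to(T,Rt); d=get('wrist','w3')
"
```

```text
t: 3.35
ee_pos: [0.5056, -0.3273, 0.3208]
eef_rot: [-3.099, 1.397, -1.593]
wrist_force: [0.0, 0.3, -0.5]
grip_width: 0.0596
t3.4 ee [ 0.5056 -0.3273  0.3208] q6 -2.19 delta_mm [106.6   1.1  -2.7] norm 107 twist [ 0.003 -0.003  0.008] deg 1 grip 0.0596
```

View pics/w3.png

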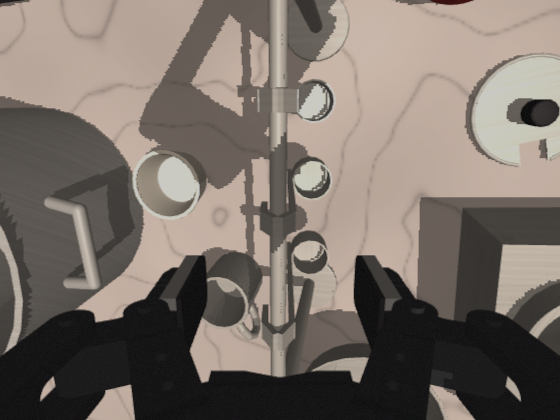

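```bash
python3 -c "
from h import *
d=load('w3'); print(pix(d,277.5,216,.238),pix(d,277.5,100,.238),pix(d,279,360,.23),pix(d,279,10,.23))"
python3 -m jog '{"twist":[[0,0,0],[0,0,0.008],[0,0,0.008],[0,0,0.008],[0,0,0.008],[0,0,0.008],[0,0,0.008],[0,0,0.008]],"delta_pos":[[25,0,-3],[50,1,-3],[75,1,-3],[95,1,-3],[107,1,-3],[107,1,-3],[107,1,-3],[107,1,-3]],"fingers":[0.7,0.7,0.7,0.7,0.7,0.7,0.7,0.7]}' 60
python3 -c "
from h import *
T,Rt=ladle_hang(.5042)
to(T,Rt); d=get('wrist','w4')
"
```

```text
[ 0.4988 -0.343   0.238 ] [ 0.4355 -0.3388  0.238 ] [ 0.6015 -0.3503  0.23  ] [ 0.3912 -0.3365  0.23  ]
t: 4.4
ee_pos: [0.5039, -0.3485, 0.2155]
eef_rot: [3.135, 1.398, -1.642]
wrist_force: [-0.3, 0.0, 0.0]
grip_width: 0.0596
t4.4 ee [ 0.5039 -0.3485  0.2155] q6 -2.19 delta_mm [-0.8 -0.   0. ] norm 1 twist [ 0.004 -0.003 -0.001] deg 0 grip 0.0596
```

View pics/w4.png

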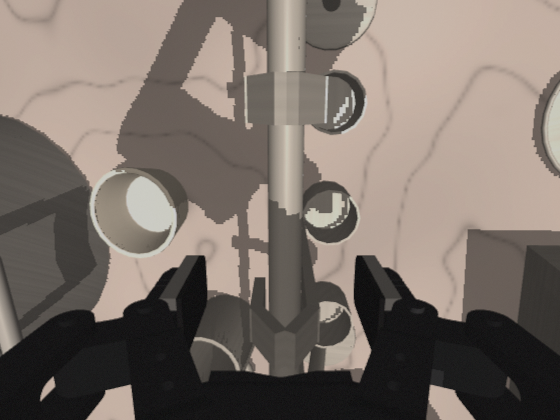

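```bash
python3 -c "
from h import *
d=load('w4'); crop(d,'w4c',200,240,380,380,4)
for x in (.498,.504): 
  T,Rt=ladle_hang(x);
  for dz in (-.03,0,): print(x,proj(d,T+.006*Rt[:,0]+dz*Rt[:,0]))"
```

```text
0.498 (np.float64(279.97300352479357), np.float64(326.8219906062582))
0.498 (np.float64(280.3181977322279), np.float64(279.33821013031763))
0.504 (np.float64(279.90113117381713), np.float64(344.9933476667253))
0.504 (np.float64(280.2575039120881), np.float64(294.22037607430605))
```

View pics/w4c.png

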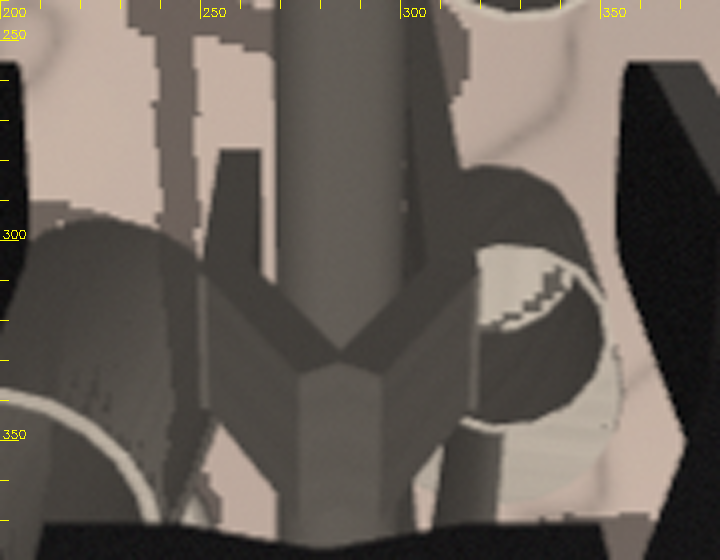

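```bash
python3 -m jog '{"twist":[[0,0,0],[0,0,0],[0,0,0],[0,0,0],[0,0,0],[0,0,0],[0,0,0],[0,0,0]],"delta_pos":[[0,-2,1],[0,-2,2],[0,-2,2],[0,-2,2],[0,-2,2],[0,-2,2],[0,-2,2],[0,-2,2]],"fingers":[0.7,0.5,0.2,0.2,0.15,0.15,0.15,0.15]}' 50
python3 -c "
from h import *
o=status.get_obs(); print(o['wrist_torque'],o['wrist_force']);d=get('wrist','w5')
"
```

```text
t: 5.45
ee_pos: [0.5057, -0.3471, 0.2145]
eef_rot: [3.132, 1.398, -1.646]
wrist_force: [-0.2, -5.4, 1.8]
grip_width: 0.0213
[-0.6325 -0.0557 -0.0097] [-0.1917 -5.4293  1.8409]
```

View pics/w5.png

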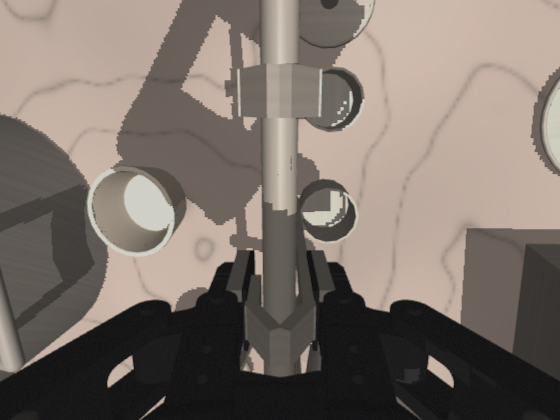

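```bash
python3 -m jog '{"twist":[[0,0,0],[0,0,0],[0,0,0],[0,0,0],[0,0,0],[0,0,0],[0,0,0],[0,0,0]],"delta_pos":[[-8,0,0],[-20,0,0],[-35,0,0],[-50,0,0],[-70,0,0],[-95,0,0],[-120,0,0],[-120,0,0]],"fingers":[0.15,0.15,0.15,0.15,0.15,0.15,0.15,0.15]}' 60
python3 -c "
from h import *
d=get('wrist','w6');d=get('scene','s6'); crop(d,'s6c',100,60,380,300,2)
"
```

```text
t: 6.5
ee_pos: [0.5083, -0.3263, 0.3359]
eef_rot: [-3.129, 1.395, -1.622]
wrist_force: [0.1, -0.4, -0.2]
grip_width: 0.0212
```

View pics/w6.png

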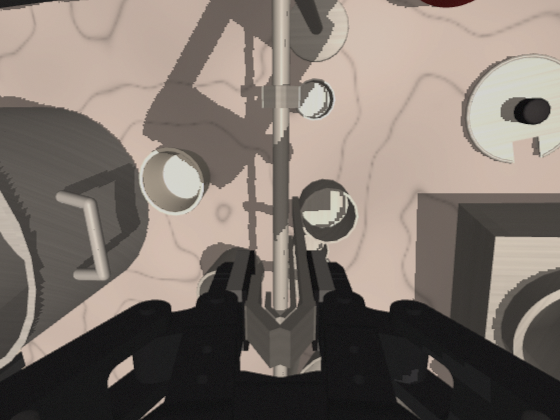

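View pics/s6c.png

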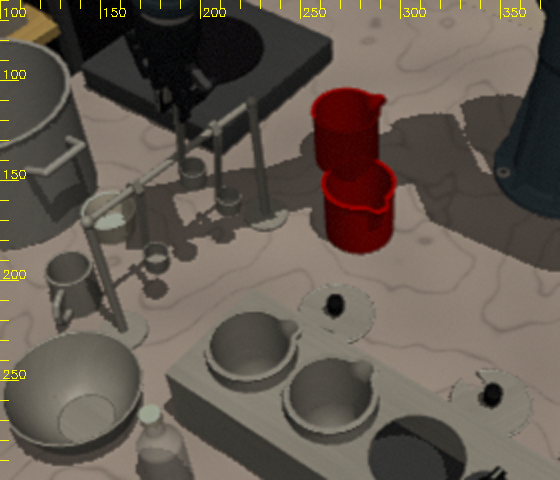

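```bash
python3 -c "
from h import *
d=load('s6'); crop(d,'s6p',195,205,305,285,7)
d=load('top1'); crop(d,'t1p',240,130,340,180,8)
d=load('w1'); crop(d,'w1p',340,225,560,345,3)
"
```

```text
(no output)
```

View pics/s6p.png

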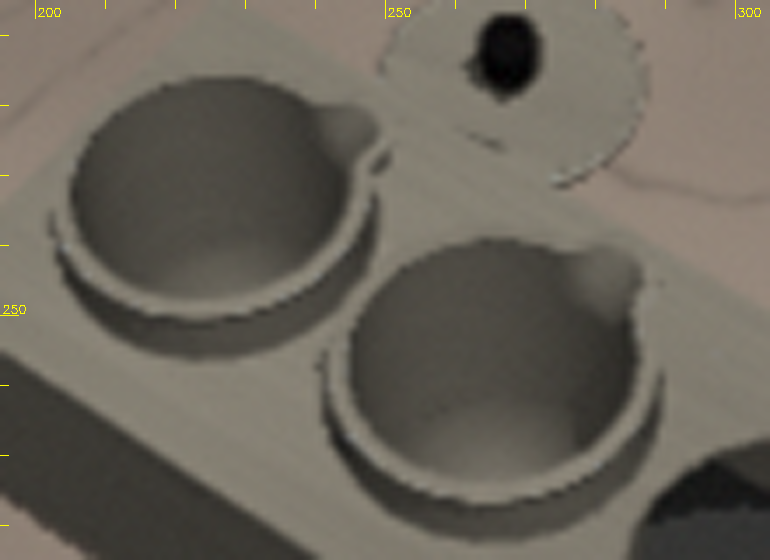

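View pics/t1p.png

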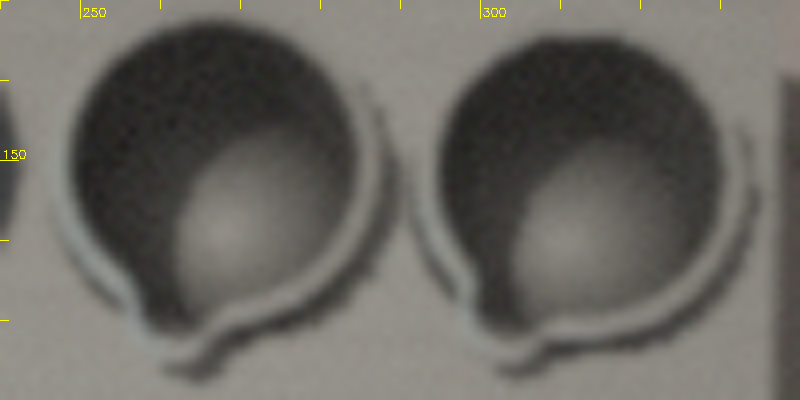

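```bash
cat > fit.py <<'E'
from h import *
from scipy.optimize import least_squares
D={'t':load('top1'),'s':load('s6'),'w':load('w2')}
pts={'pot1':[('t',249,150),('t',285,150),('t',267,132.5),('s',244.7,255.7),('s',265.7,275),('s',286.1,256.4),('s',265.7,239),('w',467,290),('w',502.5,323),('w',548.8,281)],
'pot2':[('t',294.8,152),('t',330.2,152),('t',312.5,134.6),('s',205,232.9),('s',225,247.9),('s',245,234.3),('s',224.3,215.9),('w',366.3,292),('w',400,251),('w',446,281),('w',387.5,320)]}
lip={'pot1':[('t',260.8,172),('s',286.4,244.3),('w',528.8,240.8)],'pot2':[('t',303,172.5),('s',249,223.6),('w',432.5,243)]}
for n in pts:
    P={}
    for sel in ('t','s','w','tsw'):
        Q=np.array([pix(D[k],u,v,.15)[:2] for k,u,v in pts[n] if k in sel])
        r=least_squares(lambda c:np.hypot(*(Q-c).T)-.05,[.64,0])
        print(n,sel,r.x,np.abs(r.fun).max())
    c=r.x
    for k,u,v in lip[n]:
        q=pix(D[k],u,v,.15)[:2]-c; print('  lip',k,np.hypot(*q),'yaw',np.degrees(np.arctan2(-q[1],-q[0])))
E
python3 fit.py
```

```text
pot1 t [0.6427 0.0124] 0.0009471863804888792
pot1 s [0.6485 0.017 ] 0.0011297333500213114
pot1 w [0.6448 0.0143] 0.0003592933617680219
pot1 tsw [0.6461 0.0147] 0.004342242891800643
  lip t 0.06487260712251273 yaw -11.497838945593932
  lip s 0.05980472662986946 yaw -22.54083350417383
  lip w 0.06368743120774119 yaw -13.80763901761145
pot2 t [ 0.6397 -0.1116] 0.001781388843107301
pot2 s [ 0.6456 -0.1083] 0.000570530522946415
pot2 w [ 0.6447 -0.1104] 0.0012910241801864716
pot2 tsw [ 0.6441 -0.11  ] 0.0043217546676821705
  lip t 0.06459345134298691 yaw -21.13297917247929
  lip s 0.061950938213065736 yaw -34.063752107584335
  lip w 0.0631581596897772 yaw -24.25479840142439
```

```bash
python3 -c "
from h import *
to([.53,-.27,.375],yaw=np.radians(60))
"
```

```text
t6.6 ee [ 0.5071 -0.3257  0.3322] q6 -2.19 delta_mm [-52.  -19.1  48.9] norm 74 twist [ 0.458 -0.169  0.037] deg 28 grip 0.0213
```

```bash
python3 -m jog '{"twist":[[0,-0.05,0],[0,-0.1,0],[0,-0.169,0],[0.12,-0.169,0.01],[0.25,-0.169,0.02],[0.35,-0.169,0.037],[0.458,-0.169,0.037],[0.458,-0.169,0.037]],"delta_pos":[[-10,0,15],[-25,0,30],[-52,-10,40],[-52,-19,49],[-52,-19,49],[-52,-19,49],[-52,-19,49],[-52,-19,49]],"fingers":[0.15,0.15,0.15,0.15,0.15,0.15,0.15,0.15]}' 60
python3 -c "
from h import *
th=np.radians(-22);c=np.array([.643,-.1105]);g=c+ -.051*np.array([np.cos(th),np.sin(th)]);print(g)
to([*g,.36],yaw=th)
"
```

```text
t: 7.6
ee_pos: [0.5295, -0.27, 0.3735]
eef_rot: [1.618, 1.568, 2.665]
wrist_force: [0.3, 0.2, -0.8]
grip_width: 0.0213
[ 0.5957 -0.0914]
t7.6 ee [ 0.5295 -0.27    0.3735] q6 -1.72 delta_mm [ 13.5  31.8 187.8] norm 191 twist [ 1.432 -0.002 -0.002] deg 82 grip 0.0213
```

```bash
python3 -m jog '{"twist":[[0.18,0,0],[0.36,0,0],[0.54,0,0],[0.72,0,0],[0.9,0,0],[1.08,0,0],[1.26,0,0],[1.43,0,0]],"delta_pos":[[0,4,25],[0,8,50],[3,12,75],[6,16,100],[9,20,125],[13,24,150],[13,28,170],[13,32,188]],"fingers":[0.15,0.15,0.15,0.15,0.15,0.15,0.15,0.15]}' 60
python3 -m jog '{"twist":[[0,0,0],[0,0,0],[0,0,0],[0,0,0],[0,0,0],[0,0,0],[0,0,0],[0,0,0]],"delta_pos":[[0,0,0],[0,0,0],[0,0,0],[0,0,0],[0,0,0],[0,0,0],[0,0,0],[0,0,0]],"fingers":[0.15,0.15,0.15,0.15,0.15,0.15,0.15,0.15]}' 60
python3 -c "
from h import *
to([.5957,-.0914,.36],yaw=np.radians(-22))
d=get('wrist','w7')
"
```

```text
t: 8.6
ee_pos: [0.5962, -0.0905, 0.3609]
eef_rot: [-2.833, 1.569, 3.064]
wrist_force: [-0.9, -0.7, -0.6]
grip_width: 0.0211
t: 9.6
ee_pos: [0.5963, -0.0913, 0.362]
eef_rot: [-1.545, 1.57, -1.928]
wrist_force: [0.0, 0.4, -0.7]
grip_width: 0.0214
t9.6 ee [ 0.5963 -0.0913  0.362 ] q6 0.03 delta_mm [ 2.  -0.3 -0.5] norm 2 twist [0.001 0.    0.   ] deg 0 grip 0.0214
```

View pics/w7.png

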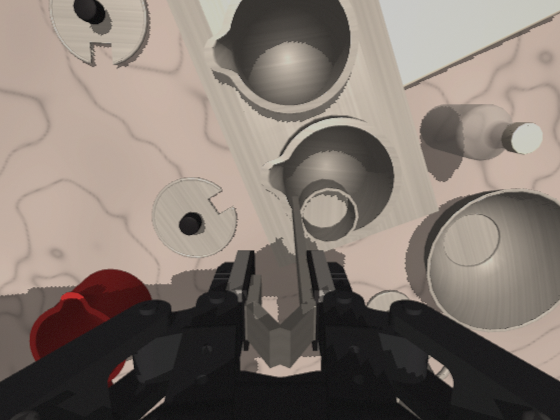

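```bash
python3 -c "
from h import *
d=load('w7'); crop(d,'w7c',195,0,405,250,3)"
```

```text
(no output)
```

View pics/w7c.png

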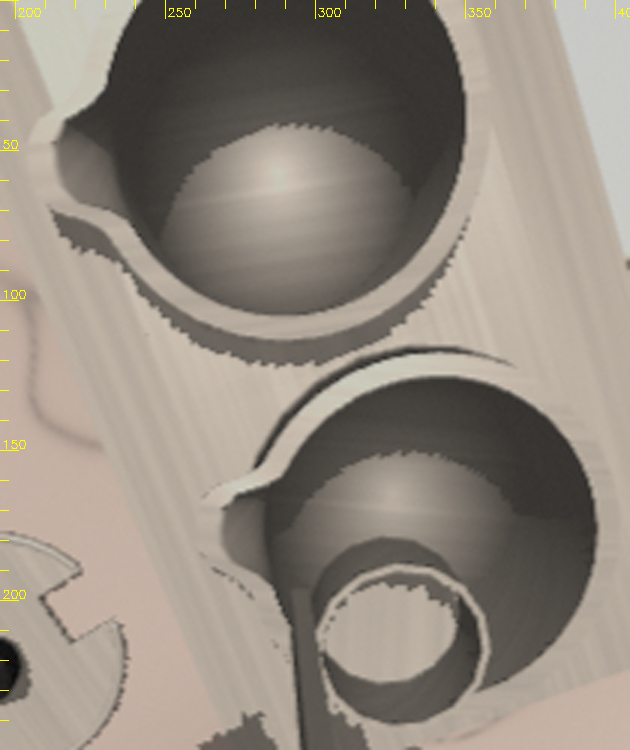

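```bash
python3 -c "
from h import *
from scipy.optimize import least_squares
d=load('w7')
S={'pot2':([(341.7,125.7),(394,176.7),(375,220),(316,134)],(269,178.3)),'pot1':([(350,36.7),(288.3,104.3),(335,83.3),(251.7,90)],(214,53.3))}
for n,(p,l) in S.items():
  Q=np.array([pix(d,u,v,.15)[:2] for u,v in p]);r=least_squares(lambda c:np.hypot(*(Q-c).T)-.05,[.64,0])
  q=pix(d,*l,.15)[:2]-r.x
  print(n,r.x,r.fun,np.hypot(*q),np.degrees(np.arctan2(-q[1],-q[0])))
"
```

```text
pot2 [ 0.6449 -0.1127] [ 0.0008 -0.0003 -0.0003 -0.0011] 0.06360170510599973 -25.778557158400712
pot1 [0.6469 0.0143] [-0.0005 -0.0002  0.0005 -0.0002] 0.06332209058656701 -13.667411648531461
```

```bash
python3 -c "
from h import *
th=np.radians(-24.5);c=np.array([.6445,-.1118]);g=c+ -.0515*np.array([np.cos(th),np.sin(th)]);print(g)
to([*g,.23],yaw=th)
"
```

```text
[ 0.5976 -0.0904]
t9.7 ee [ 0.5963 -0.0913  0.362 ] q6 0.03 delta_mm [132.    1.3   0.9] norm 132 twist [0.045 0.    0.   ] deg 3 grip 0.0210
```

```bash
python3 -m jog '{"twist":[[0.045,0,0],[0.045,0,0],[0.045,0,0],[0.045,0,0],[0.045,0,0],[0.045,0,0],[0.045,0,0],[0.045,0,0]],"delta_pos":[[0,1.3,1],[20,1.3,1],[45,1.3,1],[70,1.3,1],[95,1.3,1],[120,1.3,1],[132,1.3,1],[132,1.3,1]],"fingers":[0.15,0.15,0.15,0.15,0.15,0.15,0.15,0.15]}' 60
python3 -c "
from h import *
th=np.radians(-24.5);to([.5976,-.0904,.198],yaw=th)
d=get('wrist','w8');d=get('scene','s8'); crop(d,'s8c',150,130,330,290,4)
"
```

```text
t: 10.65
ee_pos: [0.5973, -0.0904, 0.2293]
eef_rot: [-2.785, 1.569, 3.07]
wrist_force: [-0.5, -0.3, 0.4]
grip_width: 0.0207
t10.7 ee [ 0.5973 -0.0904  0.2293] q6 0.08 delta_mm [31.3  0.1  0.3] norm 31 twist [-0.    -0.002  0.001] deg 0 grip 0.0207
```

View pics/w8.png

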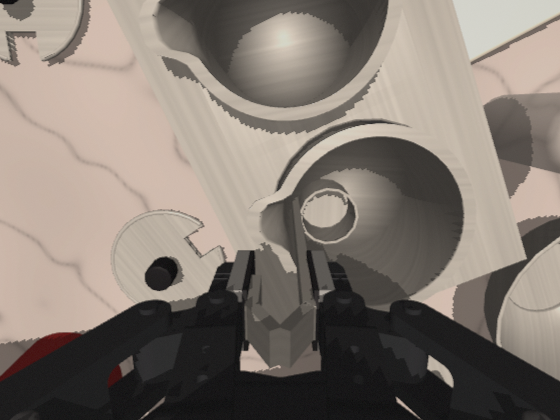

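View pics/s8c.png

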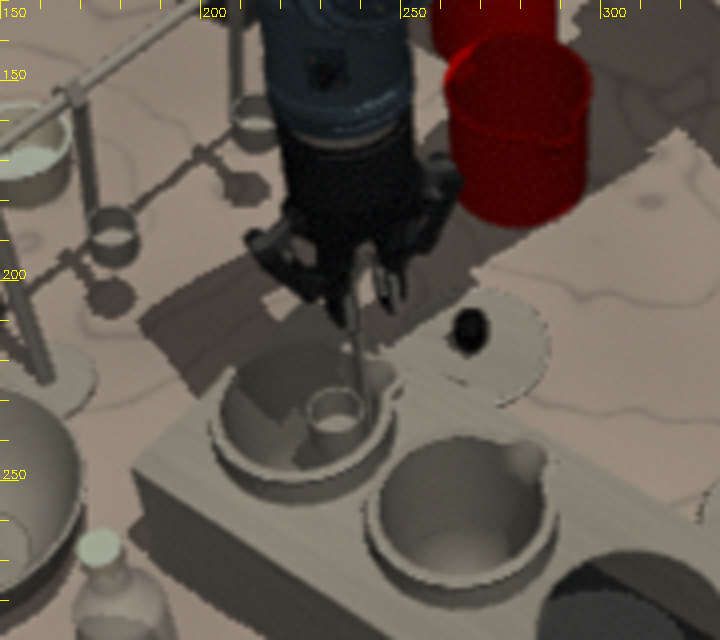

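```bash
python3 -m jog '{"twist":[[0,0,0],[0,0,0],[0,0,0],[0,0,0],[0,0,0],[0,0,0],[0,0,0],[0,0,0]],"delta_pos":[[8,0,0],[16,0,0],[24,0,0],[30,0,0],[33,0,0],[33,0,0],[33,0,0],[33,0,0]],"fingers":[0.15,0.15,0.15,0.15,0.15,0.15,0.15,0.15]}' 60
python3 -c "
from h import *
th=np.radians(-24.5);to([.5976,-.0904,.193],yaw=th)
d=get('wrist','w9')
"
```

```text
t: 11.75
ee_pos: [0.5979, -0.0906, 0.1974]
eef_rot: [-0.504, 1.57, -0.932]
wrist_force: [0.4, -0.9, -0.2]
grip_width: 0.0211
t11.8 ee [ 0.5979 -0.0906  0.1974] q6 0.08 delta_mm [ 4.4  0.1 -0.4] norm 4 twist [-0.     0.001  0.   ] deg 0 grip 0.0211
```

View pics/w9.png

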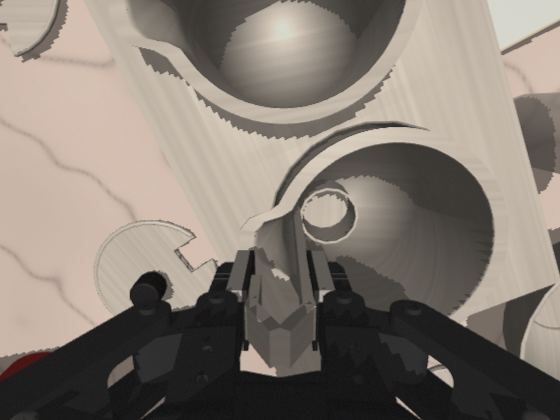

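Step down to contact.

```bash
python3 -m jog '{"twist":[[0,0,0],[0,0,0],[0,0,0],[0,0,0],[0,0,0],[0,0,0],[0,0,0],[0,0,0]],"delta_pos":[[1,0,0],[1,0,0],[2,0,0],[2,0,0],[3,0,0],[3,0,0],[3,0,0],[3,0,0]],"fingers":[0.15,0.15,0.15,0.15,0.15,0.15,0.15,0.15]}' 60

```

```text
t: 12.8
ee_pos: [0.5977, -0.0906, 0.194]
eef_rot: [-1.225, 1.57, -1.653]
wrist_force: [0.7, 0.5, -0.1]
grip_width: 0.021
```

```bash
python3 -m jog '{"twist":[[0,0,0],[0,0,0],[0,0,0],[0,0,0],[0,0,0],[0,0,0],[0,0,0],[0,0,0]],"delta_pos":[[0.5,0,0],[1,0,0],[1.5,0,0],[2,0,0],[2,0,0],[2,0,0],[2,0,0],[2,0,0]],"fingers":[0.15,0.15,0.15,0.15,0.15,0.15,0.15,0.15]}' 60

```

```text
t: 13.8
ee_pos: [0.5977, -0.0906, 0.192]
eef_rot: [-1.263, 1.57, -1.691]
wrist_force: [-0.3, 0.1, -0.7]
grip_width: 0.0211
```

```bash
python3 -m jog '{"twist":[[0,0,0],[0,0,0],[0,0,0],[0,0,0],[0,0,0],[0,0,0],[0,0,0],[0,0,0]],"delta_pos":[[0.5,0,0],[1,0,0],[1.5,0,0],[2,0,0],[2,0,0],[2,0,0],[2,0,0],[2,0,0]],"fingers":[0.15,0.15,0.15,0.15,0.15,0.15,0.15,0.15]}' 60

```

```text
t: 14.8
ee_pos: [0.5977, -0.0905, 0.19]
eef_rot: [-1.395, 1.57, -1.823]
wrist_force: [0.1, 0.0, -0.5]
grip_width: 0.0211
```

```bash
python3 -m jog '{"twist":[[0,0,0],[0,0,0],[0,0,0],[0,0,0],[0,0,0],[0,0,0],[0,0,0],[0,0,0]],"delta_pos":[[0.5,0,0],[1,0,0],[1.5,0,0],[2,0,0],[2,0,0],[2,0,0],[2,0,0],[2,0,0]],"fingers":[0.15,0.15,0.15,0.15,0.15,0.15,0.15,0.15]}' 60

```

```text
t: 15.8
ee_pos: [0.5977, -0.0905, 0.188]
eef_rot: [-1.502, 1.57, -1.93]
wrist_force: [-0.1, 0.1, -0.8]
grip_width: 0.0215
```

```bash
python3 -c "
from h import *
d=get('wrist','w10');crop(d,'w10c',200,150,400,400,3);d=get('scene','s10'); crop(d,'s10c',180,160,280,260,6)
"
```

```text
(no output)
```

View pics/w10c.png

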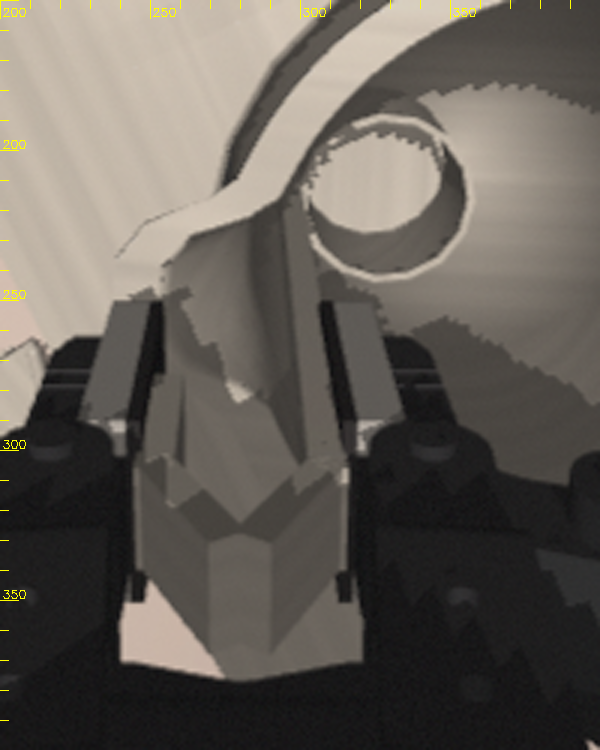

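View pics/s10c.png

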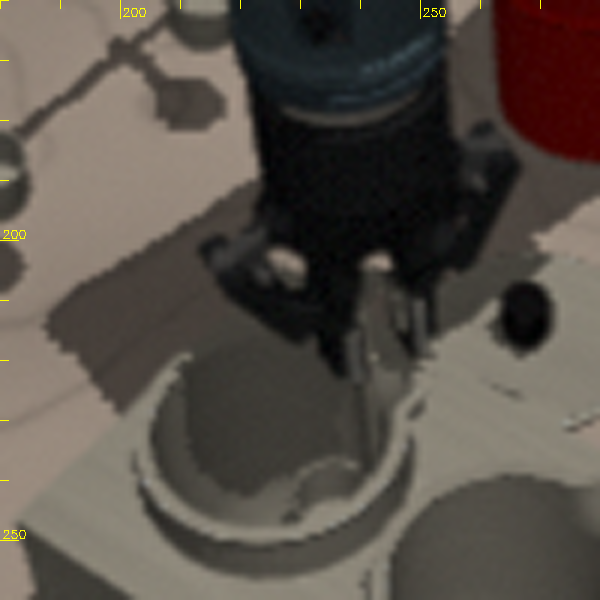

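```bash
python3 -m jog '{"twist":[[0,0,0],[0,0,0],[0,0,0],[0,0,0],[0,0,0],[0,0,0],[0,0,0],[0,0,0]],"delta_pos":[[0.5,0,0],[1,0,0],[1.5,0,0],[2,0,0],[2,0,0],[2,0,0],[2,0,0],[2,0,0]],"fingers":[0.15,0.15,0.15,0.15,0.15,0.15,0.15,0.15]}' 60

```

```text
t: 16.9
ee_pos: [0.5977, -0.0905, 0.186]
eef_rot: [-1.375, 1.57, -1.803]
wrist_force: [-0.7, 0.6, -0.7]
grip_width: 0.0211
```

```bash
python3 -m jog '{"twist":[[0,0,0],[0,0,0],[0,0,0],[0,0,0],[0,0,0],[0,0,0],[0,0,0],[0,0,0]],"delta_pos":[[0.5,0,0],[1,0,0],[1.5,0,0],[2,0,0],[2,0,0],[2,0,0],[2,0,0],[2,0,0]],"fingers":[0.15,0.15,0.15,0.15,0.15,0.15,0.15,0.15]}' 60

```

```text
t: 17.9
ee_pos: [0.5977, -0.0906, 0.184]
eef_rot: [-1.265, 1.57, -1.693]
wrist_force: [0.7, -0.4, -1.1]
grip_width: 0.0211
```

```bash
python3 -c "
from h import *
d=get('wrist','w11');crop(d,'w11c',200,150,400,400,3);o=status.get_obs();R0=Robs(o);f,cx,cy=K(d);T=d['world_from_camera']
C=R0.T@(T[:3,3]-o['ee_pos']);print('cam in tool',C)
for u,v in [(327,210),(328,216),(280,330),(280,350)]:
  r=R0.T@T[:3,:3]@np.array([(u-cx)/f,-(v-cy)/f,-1]); k=-C[1]/r[1]; print(u,v,(C+k*r)*1000)
"
```

```text
cam in tool [-0.1181  0.0669 -0.0006]
327 210 [116.6377   0.      30.4455]
328 216 [103.0032   0.      29.3946]
280 330 [-18.1336   0.      -0.5548]
280 350 [-27.7821   0.      -0.5607]
```

View pics/w11c.png

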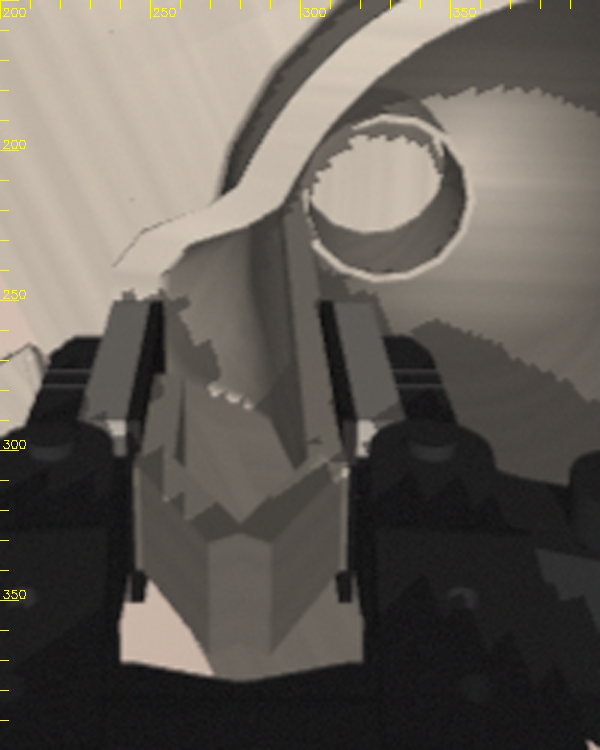

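```bash
python3 -m jog '{"twist":[[0,0,0],[0,0,0],[0,0,0],[0,0,0],[0,0,0],[0,0,0],[0,0,0],[0,0,0]],"delta_pos":[[0.5,0,0],[1,0,0],[1.5,0,0],[2,0,0],[2,0,0],[2,0,0],[2,0,0],[2,0,0]],"fingers":[0.15,0.15,0.15,0.15,0.15,0.15,0.15,0.15]}' 60

```

```text
t: 18.95
ee_pos: [0.5977, -0.0905, 0.1821]
eef_rot: [-1.096, 1.57, -1.524]
wrist_force: [0.6, -0.1, 1.7]
grip_width: 0.0212
```

```bash
python3 -m jog '{"twist":[[0,0,0],[0,0,0],[0,0,0],[0,0,0],[0,0,0],[0,0,0],[0,0,0],[0,0,0]],"delta_pos":[[0,0,0],[0,0,0],[0,0,0],[0,0,0],[-10,0,0],[-25,0,0],[-45,0,0],[-70,0,0]],"fingers":[0.25,0.35,0.45,0.5,0.5,0.5,0.5,0.5]}' 60
python3 -m jog '{"twist":[[0,0,0],[0,0,0],[0,0,0],[0,0,0],[0,0,0],[0,0,0],[0,0,0],[0,0,0]],"delta_pos":[[-25,0,0],[-50,0,0],[-75,0,0],[-100,0,0],[-125,0,0],[-125,0,0],[-125,0,0],[-125,0,0]],"fingers":[0.5,0.5,0.5,0.5,0.5,0.5,0.5,0.5]}' 60
python3 -c "
from h import *
d=get('wrist','w12');d=get('scene','s12'); crop(d,'s12c',180,130,340,260,5)
"
```

```text
t: 19.95
ee_pos: [0.5978, -0.0905, 0.2539]
eef_rot: [-0.409, 1.57, -0.837]
wrist_force: [-0.4, -0.1, 0.8]
grip_width: 0.0429
t: 20.95
ee_pos: [0.5972, -0.0903, 0.3756]
eef_rot: [-2.863, 1.569, 2.992]
wrist_force: [-0.8, -0.3, -0.4]
grip_width: 0.0428
```

View pics/w12.png

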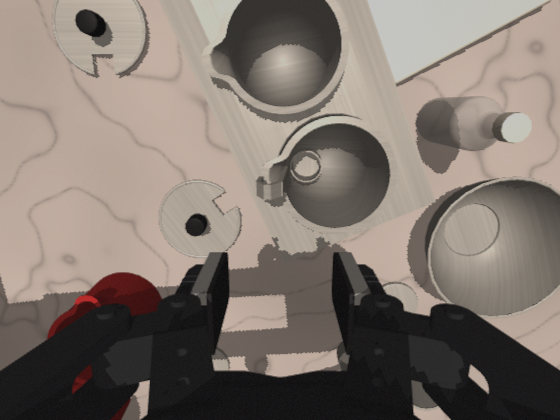

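View pics/s12c.png

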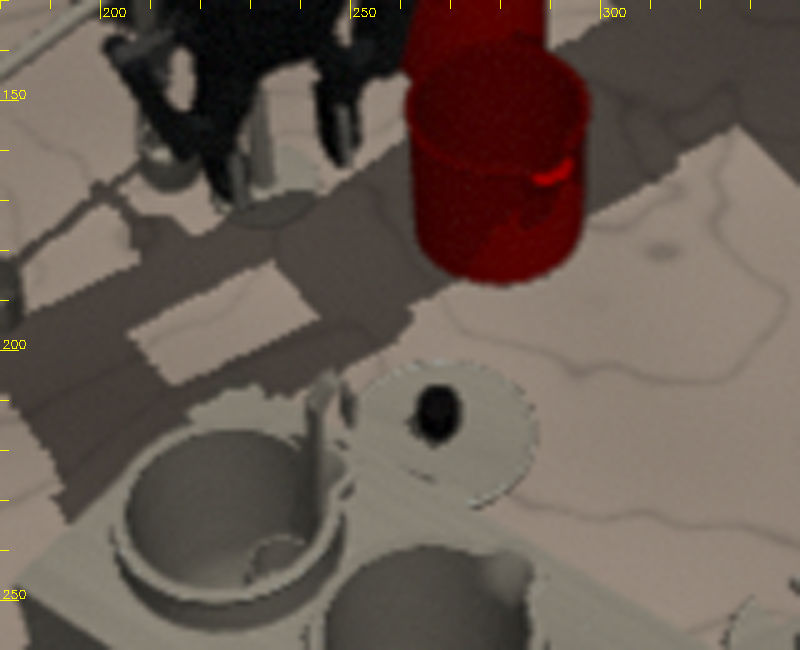

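```bash
python3 -c "
from h import *
d=load('w12'); crop(d,'w12c',240,100,400,240,5)"
```

```text
(no output)
```

View pics/w12c.png

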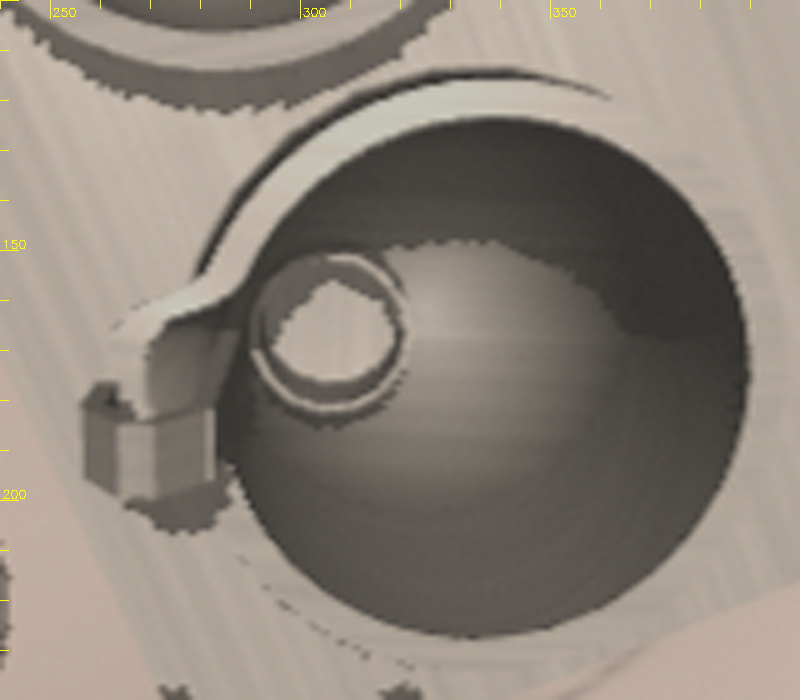

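```bash
cat > ch.py <<'E'
from h import *
from scipy.optimize import least_squares
def circ(d,p,z=.15,r=.05):
    Q=np.array([pix(d,u,v,z)[:2] for u,v in p]);s=least_squares(lambda c:np.hypot(*(Q-c).T)-r,Q.mean(0));return s.x,s.fun
def rel(d,c,yaw,u,v,z):
    q=pix(d,u,v,z)[:2]-c; th=np.radians(yaw); return np.array([[np.cos(th),np.sin(th)],[-np.sin(th),np.cos(th)]])@q
def yawof(d,c,u,v,z=.15):
    q=pix(d,u,v,z)[:2]-c; return np.degrees(np.arctan2(-q[1],-q[0])),np.hypot(*q)
E
python3 -c "
from ch import *
d=load('w12')
c,e=circ(d,[(338,123.4),(390,174),(335,227.4),(294,206)]);print(c,e,yawof(d,c,269.6,174))
print(rel(d,c,-25,306,166.4,.082),rel(d,c,-25,267,191,.216))
print('hook world',pix(d,267,191,.216), 'cup',pix(d,306,166.4,.082))
"
```

```text
[ 0.6458 -0.1114] [-0.0006 -0.0006 -0.0002 -0.0008] (np.float64(-27.189429747846944), np.float64(0.06368582399697897))
[-0.0249 -0.0011] [-0.0637  0.0013]
hook world [ 0.5886 -0.0832  0.216 ] cup [ 0.6227 -0.1018  0.082 ]
```

```bash
python3 -c "
from ch import *
d=load('w12');c=np.array([.6455,-.1114])
for z in (.205,.21,.216): print(z,rel(d,c,-25.5,282.8,187,z),rel(d,c,-25.5,257,187,z),rel(d,c,-25.5,264,191,z),rel(d,c,-25.5,271,191,z))
import math
# projected upright ladle
th=np.radians(-25.5);ex=np.array([np.cos(th),np.sin(th),0]);ey=np.array([-np.sin(th),np.cos(th),0]);O=np.array([*c,.05])-.024*ex
for n,x,y,z in [('cuprim',0,0,.032),('frontleg top',-.018,0,.16),('back',-.040,0,.148),('top',-.029,0,.166),('topA',-.029,.006,.166),('topB',-.029,-.006,.166)]:
  print(n,proj(d,O+x*ex+y*ey+np.array([0,0,z])))
s=load('s12')
for n,x,y,z in [('cuprim',0,0,.032),('top',-.029,0,.166)]:
  print(n,proj(s,O+x*ex+y*ey+np.array([0,0,z])))
"
```

```text
0.205 [-0.0513  0.0018] [-0.0719  0.0015] [-0.0663 -0.0017] [-0.0607 -0.0016]
0.21 [-0.0514  0.0029] [-0.0716  0.0026] [-0.0661 -0.0005] [-0.0606 -0.0004]
0.216 [-0.0514  0.0042] [-0.0712  0.0039] [-0.0658  0.0009] [-0.0604  0.001 ]
cuprim (np.float64(306.6279542809994), np.float64(165.37113545001773))
frontleg top (np.float64(294.70499925276783), np.float64(190.86674567573198))
back (np.float64(267.1709746367437), np.float64(187.09065834685316))
top (np.float64(280.67332728591816), np.float64(192.3760686866392))
topA (np.float64(280.8129095221622), np.float64(184.72376165513984))
topB (np.float64(280.53529914207206), np.float64(199.9431758208991))
cuprim (np.float64(235.436677807303), np.float64(242.80882145120262))
top (np.float64(241.66951156734058), np.float64(205.62439718228643))
```

```bash
python3 -c "
from h import *
T,Rt=ladle_hang(.4355)
print(T)
to(T-.12*Rt[:,0],yaw=np.radians(86.1)); 
"
```

```text
[ 0.4353 -0.3437  0.2163]
t21.1 ee [ 0.5973 -0.0904  0.3758] q6 0.08 delta_mm [  41.5 -278.7  -49.4] norm 286 twist [ 1.211 -0.001  0.002] deg 69 grip 0.0427
```

```bash
python3 -m jog '{"twist":[[-0.18,0,0],[-0.36,0,0],[-0.54,0,0],[-0.72,0,0],[-0.9,0,0],[-1.08,0,0],[-1.26,0,0],[-1.44,0,0]],"delta_pos":[[0,-35,-6],[0,-70,-12],[0,-105,-18],[0,-140,-24],[0,-175,-30],[5,-210,-36],[10,-245,-42],[15,-279,-49]],"fingers":[0.6,0.7,0.7,0.7,0.7,0.7,0.7,0.7]}' 60
python3 -c "
from h import *
T,Rt=ladle_hang(.4355)
to(T-.1*Rt[:,0],Rt);d=get('wrist','w13')
"
```

```text
t: 22.05
ee_pos: [0.4365, -0.3248, 0.3614]
eef_rot: [1.782, 1.57, 2.8]
wrist_force: [0.4, 0.4, -0.7]
grip_width: 0.0596
t22.1 ee [ 0.4365 -0.3248  0.3614] q6 -1.88 delta_mm [46.5 -1.1 -1.7] norm 47 twist [-0.484  0.167 -0.042] deg 29 grip 0.0596
```

View pics/w13.png

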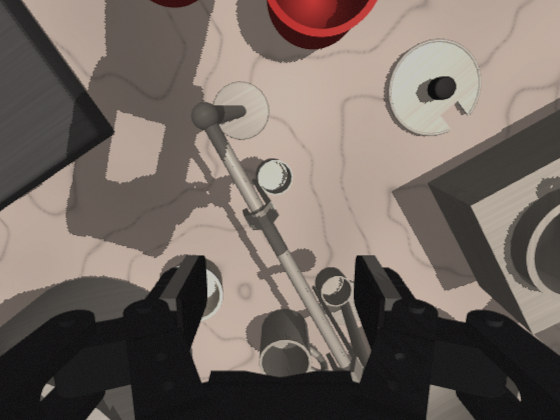

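```bash
python3 -m jog '{"twist":[[-0.17,0,0],[-0.34,0.05,-0.01],[-0.484,0.1,-0.042],[-0.484,0.167,-0.042],[-0.484,0.167,-0.042],[-0.484,0.167,-0.042],[-0.484,0.167,-0.042],[-0.484,0.167,-0.042]],"delta_pos":[[10,0,0],[20,-1,-1],[35,-1,-2],[46,-1,-2],[46,-1,-2],[46,-1,-2],[46,-1,-2],[46,-1,-2]],"fingers":[0.7,0.7,0.7,0.7,0.7,0.7,0.7,0.7]}' 60
python3 -c "
from h import *
T,Rt=ladle_hang(.4355)
to(T-.005*Rt[:,0],Rt);d=get('wrist','w14'); crop(d,'w14c',180,140,380,340,3)
print(proj(d,T-.023*Rt[:,0]))
"
```

```text
t: 23.1
ee_pos: [0.4371, -0.3267, 0.3165]
eef_rot: [-3.135, 1.4, -1.638]
wrist_force: [-0.0, -0.2, -0.2]
grip_width: 0.0597
t23.1 ee [ 0.4371 -0.3267  0.3165] q6 -2.26 delta_mm [96.7  0.7  0.2] norm 97 twist [-0.006 -0.001  0.   ] deg 0 grip 0.0597
(np.float64(280.5930645098847), np.float64(228.64761781240642))
```

View pics/w14c.png

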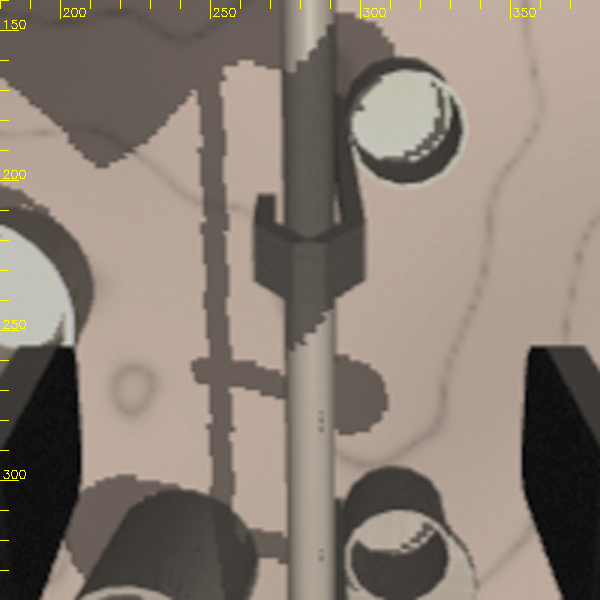

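```bash
python3 -m jog '{"twist":[[0,0,0],[0,0,0],[0,0,0],[0,0,0],[0,0,0],[0,0,0],[0,0,0],[0,0,0]],"delta_pos":[[25,0,1],[50,0,1],[75,0,1],[90,0,1],[97,0,1],[97,0,1],[97,0,1],[97,0,1]],"fingers":[0.7,0.7,0.7,0.7,0.7,0.7,0.7,0.7]}' 60
python3 -m jog '{"twist":[[0,0,0],[0,0,0],[0,0,0],[0,0,0],[0,0,0],[0,0,0],[0,0,0],[0,0,0]],"delta_pos":[[0,0,0],[0,0,0],[0,0,0],[0,0,0],[0,0,0],[0,0,0],[0,0,0],[0,0,0]],"fingers":[0.5,0.2,0.2,0.2,0.15,0.15,0.15,0.15]}' 60
python3 -c "
from h import *
d=get('wrist','w15')"
```

```text
t: 24.15
ee_pos: [0.4364, -0.3419, 0.2213]
eef_rot: [-3.131, 1.399, -1.634]
wrist_force: [-0.4, -0.2, 0.1]
grip_width: 0.0597
t: 25.15
ee_pos: [0.4361, -0.3417, 0.2205]
eef_rot: [-3.137, 1.4, -1.64]
wrist_force: [0.0, 0.4, 3.2]
grip_width: 0.021
```

View pics/w15.png

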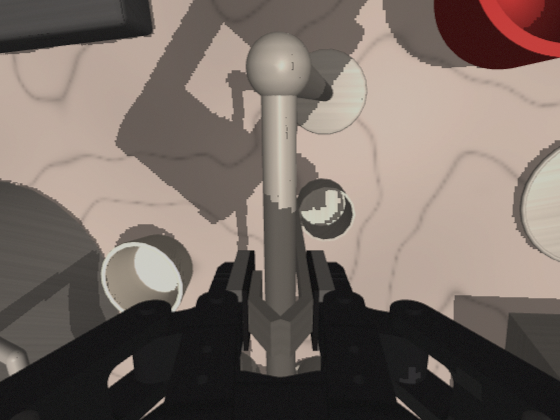

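```bash
python3 -m jog '{"twist":[[0,0,0],[0,0,0],[0,0,0],[0,0,0],[0,0,0],[0,0,0],[0,0,0],[0,0,0]],"delta_pos":[[-8,0,0],[-20,0,0],[-35,0,0],[-55,0,0],[-80,0,0],[-110,0,0],[-130,0,0],[-130,0,0]],"fingers":[0.15,0.15,0.15,0.15,0.15,0.15,0.15,0.15]}' 60
python3 -c "
from h import *
to([.47,-.27,.385],yaw=np.radians(60))
d=get('wrist','w16')"
```

```text
t: 26.2
ee_pos: [0.4384, -0.32, 0.3513]
eef_rot: [-3.117, 1.397, -1.619]
wrist_force: [0.3, 0.3, -2.2]
grip_width: 0.0211
t26.2 ee [ 0.4384 -0.32    0.3513] q6 -2.26 delta_mm [-42.1 -28.1  45.5] norm 68 twist [ 0.449 -0.17   0.043] deg 28 grip 0.0211
```

View pics/w16.png

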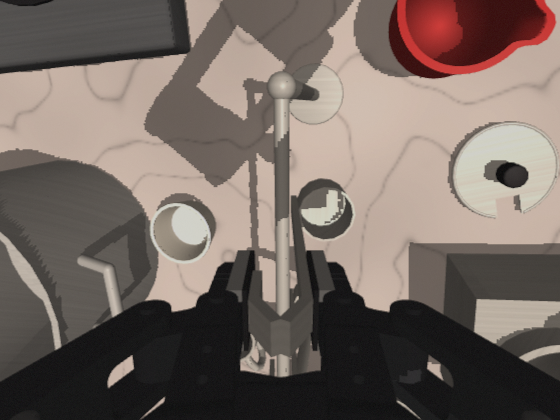

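```bash
python3 -m jog '{"twist":[[0,-0.05,0],[0,-0.1,0],[0,-0.17,0],[0.12,-0.17,0.01],[0.25,-0.17,0.02],[0.35,-0.17,0.043],[0.449,-0.17,0.043],[0.449,-0.17,0.043]],"delta_pos":[[-10,0,15],[-25,0,30],[-42,-10,40],[-42,-28,46],[-42,-28,46],[-42,-28,46],[-42,-28,46],[-42,-28,46]],"fingers":[0.15,0.15,0.15,0.15,0.15,0.15,0.15,0.15]}' 60
python3 -c "
from h import *
th=np.radians(-13.7);c=np.array([.646,.0143]);g=c+ -.0515*np.array([np.cos(th),np.sin(th)]);print(g)
to([*g,.37],yaw=th)
"
```

```text
t: 27.25
ee_pos: [0.469, -0.2692, 0.3807]
eef_rot: [1.34, 1.564, 2.388]
wrist_force: [0.1, -0.5, -0.7]
grip_width: 0.0209
[0.596  0.0265]
t27.2 ee [ 0.469  -0.2692  0.3807] q6 -1.79 delta_mm [ 11.5  37.7 319.6] norm 322 twist [ 1.287 -0.003 -0.006] deg 74 grip 0.0209
```

```bash
python3 -m jog '{"twist":[[0.16,0,0],[0.32,0,0],[0.48,0,0],[0.64,0,0],[0.8,0,0],[0.96,0,0],[1.12,0,0],[1.287,0,0]],"delta_pos":[[-5,5,40],[-5,10,80],[-5,15,120],[-5,20,160],[-5,25,200],[-5,30,240],[0,34,280],[5,38,320]],"fingers":[0.15,0.15,0.15,0.15,0.15,0.15,0.15,0.15]}' 60
python3 -m jog '{"twist":[[0,0,0],[0,0,0],[0,0,0],[0,0,0],[0,0,0],[0,0,0],[0,0,0],[0,0,0]],"delta_pos":[[0,0,0],[0,0,0],[0,0,0],[0,0,0],[0,0,0],[0,0,0],[0,0,0],[0,0,0]],"fingers":[0.15,0.15,0.15,0.15,0.15,0.15,0.15,0.15]}' 60
python3 -c "
from h import *
to([.596,.0265,.37],yaw=np.radians(-13.7))
d=get('wrist','w17');crop(d,'w17c',195,70,405,280,3)
"
```

```text
t: 28.25
ee_pos: [0.5968, 0.0279, 0.3767]
eef_rot: [2.751, 1.566, 2.508]
wrist_force: [0.7, -0.1, -0.1]
grip_width: 0.0211
t: 29.25
ee_pos: [0.5965, 0.0267, 0.3775]
eef_rot: [2.609, 1.566, 2.369]
wrist_force: [-1.1, -0.3, -1.9]
grip_width: 0.0211
t29.2 ee [0.5965 0.0267 0.3775] q6 0.09 delta_mm [ 7.5 -0.4 -0.4] norm 8 twist [-0.001 -0.004 -0.002] deg 0 grip 0.0211
```

View pics/w17c.png

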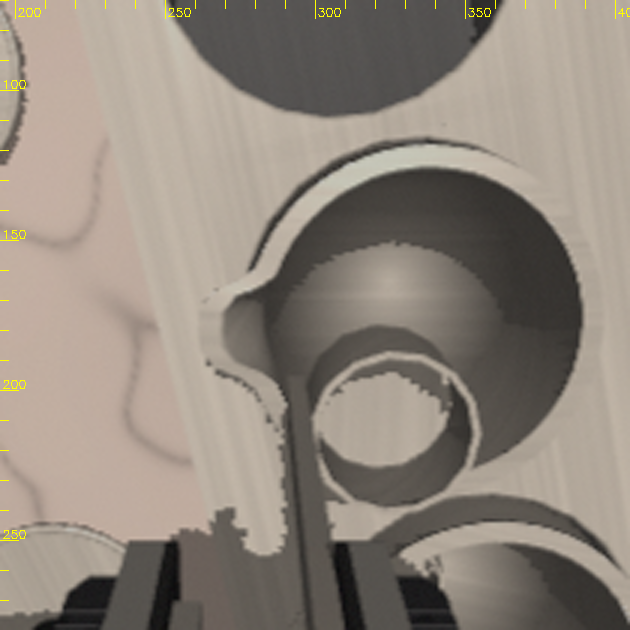

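```bash
python3 -c "
from ch import *
d=load('w17')
c,e=circ(d,[(338.3,125.7),(389,175),(368.3,218.3),(298.3,146)]);print(c,e,yawof(d,c,269.3,178.5))
th=np.radians(-14.5);g=c+ -.051*np.array([np.cos(th),np.sin(th)]);print(g)
to([*g,.24],yaw=th)
"
```

```text
[0.647  0.0127] [ 0.0005 -0.0006 -0.0004 -0.0012] (np.float64(-15.20485551073024), np.float64(0.06382193393587463))
[0.5976 0.0255]
t29.3 ee [0.5965 0.0268 0.3776] q6 0.09 delta_mm [137.5  -1.3   1.9] norm 138 twist [ 0.013 -0.004 -0.002] deg 1 grip 0.0213
```

```bash
python3 -m jog '{"twist":[[0.013,-0.004,0],[0.013,-0.004,0],[0.013,-0.004,0],[0.013,-0.004,0],[0.013,-0.004,0],[0.013,-0.004,0],[0.013,-0.004,0],[0.013,-0.004,0]],"delta_pos":[[0,-1,2],[25,-1,2],[50,-1,2],[75,-1,2],[100,-1,2],[125,-1,2],[137,-1,2],[137,-1,2]],"fingers":[0.15,0.15,0.15,0.15,0.15,0.15,0.15,0.15]}' 60
python3 -m jog '{"twist":[[0,0,0],[0,0,0],[0,0,0],[0,0,0],[0,0,0],[0,0,0],[0,0,0],[0,0,0]],"delta_pos":[[8,0,0],[16,0,0],[24,0,0],[32,0,0],[40,0,0],[42,0,0],[42,0,0],[42,0,0]],"fingers":[0.15,0.15,0.15,0.15,0.15,0.15,0.15,0.15]}' 60
python3 -c "
from h import *
to([.5976,.0255,.19],yaw=np.radians(-14.5))
d=get('wrist','w18')
"
```

```text
t: 30.3
ee_pos: [0.5975, 0.0257, 0.2399]
eef_rot: [2.14, 1.568, 1.886]
wrist_force: [-0.4, 0.1, -0.7]
grip_width: 0.0208
t: 31.3
ee_pos: [0.5981, 0.0258, 0.1989]
eef_rot: [1.233, 1.568, 0.979]
wrist_force: [0.5, -0.2, -0.1]
grip_width: 0.0208
t31.3 ee [0.5981 0.0258 0.1989] q6 0.10 delta_mm [ 8.9 -0.4 -0.4] norm 9 twist [-0.     0.001 -0.002] deg 0 grip 0.0208
```

View pics/w18.png

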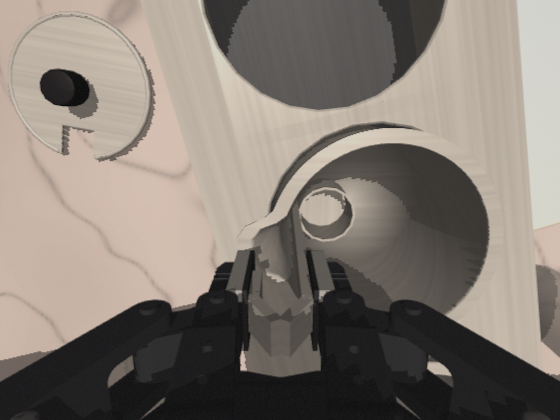

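```bash
python3 -m jog '{"twist":[[0,0,0],[0,0,0],[0,0,0],[0,0,0],[0,0,0],[0,0,0],[0,0,0],[0,0,0]],"delta_pos":[[2,0,0],[4,0,0],[6,0,0],[8,0,0],[9,0,0],[9,0,0],[9,0,0],[9,0,0]],"fingers":[0.15,0.15,0.15,0.15,0.15,0.15,0.15,0.15]}' 60

```

```text
t: 32.35
ee_pos: [0.5979, 0.0258, 0.1897]
eef_rot: [1.396, 1.568, 1.143]
wrist_force: [-0.3, -0.9, -0.9]
grip_width: 0.0211
```

```bash
python3 -m jog '{"twist":[[0,0,0],[0,0,0],[0,0,0],[0,0,0],[0,0,0],[0,0,0],[0,0,0],[0,0,0]],"delta_pos":[[0.5,0,0],[1,0,0],[1.5,0,0],[2,0,0],[2,0,0],[2,0,0],[2,0,0],[2,0,0]],"fingers":[0.15,0.15,0.15,0.15,0.15,0.15,0.15,0.15]}' 60

```

```text
t: 33.35
ee_pos: [0.5981, 0.0259, 0.1887]
eef_rot: [1.202, 1.568, 0.949]
wrist_force: [-2.4, 1.4, 7.9]
grip_width: 0.0209
```

```bash
python3 -m jog '{"twist":[[0,0,0],[0,0,0],[0,0,0],[0,0,0],[0,0,0],[0,0,0],[0,0,0],[0,0,0]],"delta_pos":[[-1,0,0],[-1,0,0],[-1,0,0],[-1,0,0],[-11,0,0],[-26,0,0],[-46,0,0],[-71,0,0]],"fingers":[0.15,0.3,0.45,0.5,0.5,0.5,0.5,0.5]}' 60
python3 -m jog '{"twist":[[0,0,0],[0,0,0],[0,0,0],[0,0,0],[0,0,0],[0,0,0],[0,0,0],[0,0,0]],"delta_pos":[[-25,0,0],[-50,0,0],[-75,0,0],[-100,0,0],[-120,0,0],[-120,0,0],[-120,0,0],[-120,0,0]],"fingers":[0.5,0.5,0.5,0.5,0.5,0.5,0.5,0.5]}' 60
python3 -c "
from h import *
d=get('wrist','w19');crop(d,'w19c',240,100,400,240,5)
"
```

```text
t: 34.35
ee_pos: [0.5978, 0.0257, 0.2602]
eef_rot: [1.277, 1.568, 1.024]
wrist_force: [-0.5, -0.5, 0.1]
grip_width: 0.043
t: 35.35
ee_pos: [0.5973, 0.0255, 0.3774]
eef_rot: [2.278, 1.568, 2.025]
wrist_force: [0.3, -1.1, 0.3]
grip_width: 0.0422
```

View pics/w19.png

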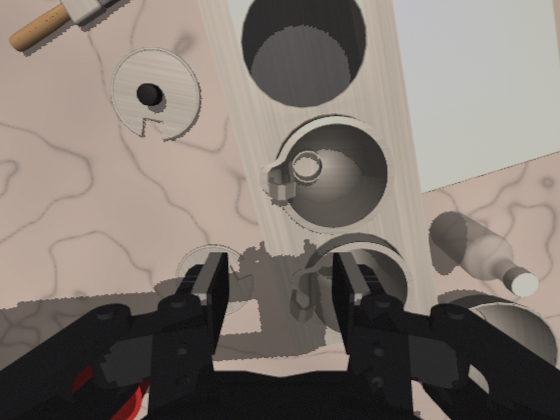

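View pics/w19c.png

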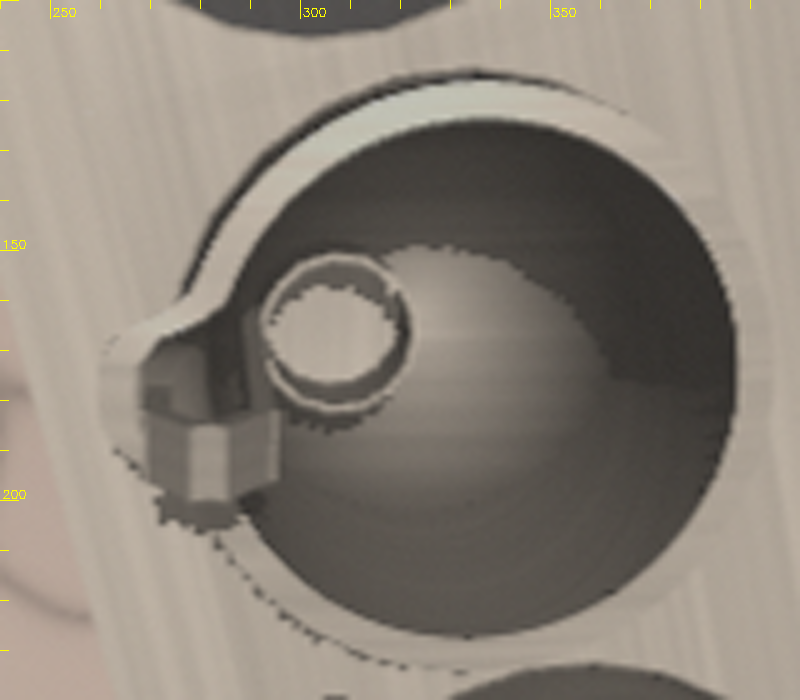

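```bash
python3 -c "
from h import *
th=np.radians(-26);c=np.array([.6455,-.1114]);g=c+ -.055*np.array([np.cos(th),np.sin(th)]);print(g)
to([*g,.30],yaw=th)
"
```

```text
[ 0.5961 -0.0873]
t35.4 ee [0.5973 0.0254 0.3774] q6 0.10 delta_mm [  77.1 -109.6   27.2] norm 137 twist [ 0.201 -0.002 -0.002] deg 11 grip 0.0427
```

```bash
python3 -m jog '{"twist":[[0.1,0,0],[0.201,0,0],[0.201,0,0],[0.201,0,0],[0.201,0,0],[0.201,0,0],[0.201,0,0],[0.201,0,0]],"delta_pos":[[0,-40,9],[0,-80,20],[0,-110,27],[30,-110,27],[60,-110,27],[77,-110,27],[77,-110,27],[77,-110,27]],"fingers":[0.8,0.8,0.8,0.8,0.8,0.8,0.8,0.8]}' 40
python3 -c "
from h import *
to([.5961,-.0873,.189],yaw=np.radians(-26))
d=get('wrist','w20')
"
```

```text
t: 36.4
ee_pos: [0.5969, -0.0877, 0.3026]
eef_rot: [1.026, 1.568, 0.572]
wrist_force: [-0.2, -0.5, 1.0]
grip_width: 0.0679
t36.4 ee [ 0.5969 -0.0877  0.3026] q6 0.11 delta_mm [113.5  -0.3  -1.1] norm 114 twist [-0.     0.001 -0.002] deg 0 grip 0.0679
```

View pics/w20.png

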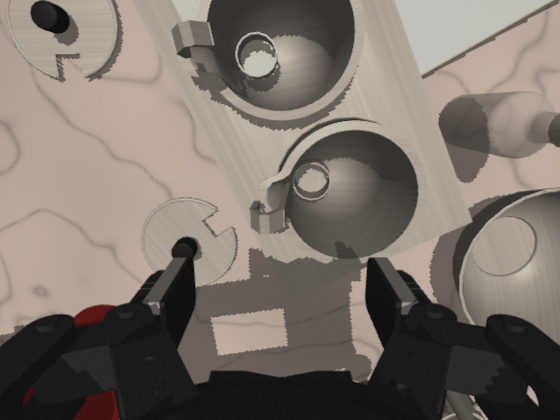

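```bash
python3 -m jog '{"twist":[[0,0,0],[0,0,0],[0,0,0],[0,0,0],[0,0,0],[0,0,0],[0,0,0],[0,0,0]],"delta_pos":[[20,0,-1],[40,0,-1],[60,0,-1],[80,0,-1],[100,0,-1],[113,0,-1],[113,0,-1],[113,0,-1]],"fingers":[0.8,0.8,0.8,0.8,0.8,0.8,0.8,0.8]}' 40
python3 -c "
from h import *
d=get('wrist','w21')"
python3 -m jog '{"twist":[[0,0,0],[0,0,0],[0,0,0],[0,0,0],[0,0,0],[0,0,0],[0,0,0],[0,0,0]],"delta_pos":[[0,0,0],[0,0,0],[0,0,0],[0,0,0],[0,0,0],[0,0,0],[0,0,0],[0,0,0]],"fingers":[0.6,0.5,0.4,0.3,0.2,0.15,0.15,0.15]}' 40
python3 -c "
from h import *
d=get('wrist','w22')"
```

```text
t: 37.45
ee_pos: [0.596, -0.0871, 0.189]
eef_rot: [1.241, 1.568, 0.787]
wrist_force: [0.2, -0.2, 0.5]
grip_width: 0.0683
t: 38.5
ee_pos: [0.5959, -0.0871, 0.1887]
eef_rot: [1.262, 1.568, 0.807]
wrist_force: [1.1, -0.9, 3.1]
grip_width: 0.0217
```

View pics/w21.png

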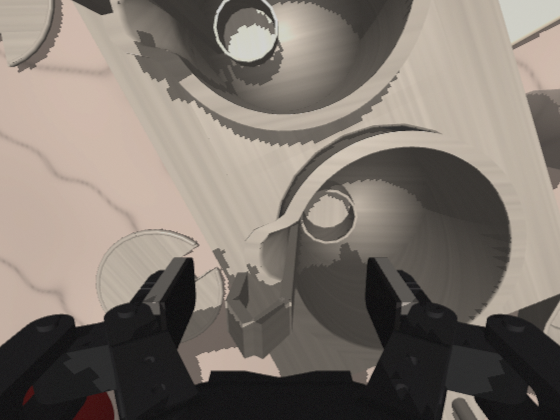

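View pics/w22.png

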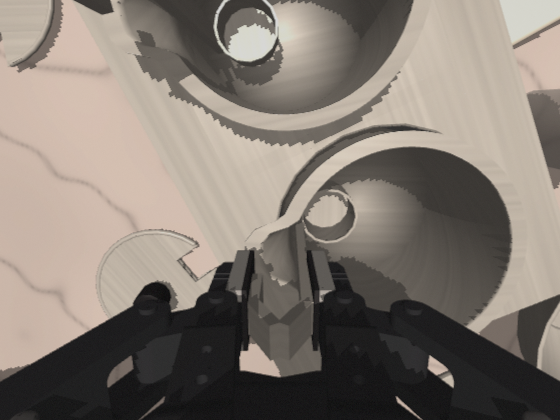

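```bash
python3 -m jog '{"twist":[[0,0,0],[0,0,0],[0,0,0],[0,0,0],[0,0,0],[0,0,0],[0,0,0],[0,0,0]],"delta_pos":[[-3,0,0],[-5,0,2],[-5,0,3.5],[-4,0,3.5],[-3,0,3.5],[-2,0,3.5],[-1,0,3.5],[-1,0,3.5]],"fingers":[0.15,0.15,0.15,0.15,0.15,0.15,0.15,0.15]}' 40
python3 -m jog '{"twist":[[0,0,0],[0,0,0],[0,0,0],[0,0,0],[0,0,0],[0,0,0],[0,0,0],[0,0,0]],"delta_pos":[[0,0,0],[0,0,0],[0,0,0],[0,0,0],[0,0,0],[0,0,0],[0,0,0],[0,0,0]],"fingers":[0.22,0.27,0.32,0.37,0.42,0.5,0.55,0.55]}' 40
python3 -c "
from h import *
d=get('wrist','w23')"
```

```text
t: 39.55
ee_pos: [0.5986, -0.0885, 0.1891]
eef_rot: [1.822, 1.568, 1.368]
wrist_force: [0.1, 0.1, -0.4]
grip_width: 0.0211
t: 40.55
ee_pos: [0.5987, -0.0885, 0.1893]
eef_rot: [1.712, 1.569, 1.258]
wrist_force: [0.4, 0.1, -0.5]
grip_width: 0.0469
```

View pics/w23.png

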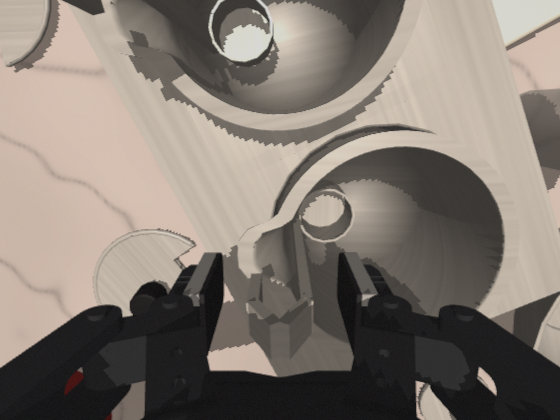

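Stands centred and upright at (282,325). Rise straight up.

```bash
python3 -m jog '{"twist":[[0,0,0],[0,0,0],[0,0,0],[0,0,0],[0,0,0],[0,0,0],[0,0,0],[0,0,0]],"delta_pos":[[-5,0,0],[-15,0,0],[-30,0,0],[-55,0,0],[-85,0,0],[-120,0,0],[-155,0,0],[-180,0,0]],"fingers":[0.55,0.55,0.55,0.55,0.55,0.55,0.55,0.55]}' 40
python3 -c "
from h import *
d=get('wrist','w24');crop(d,'w24c',240,100,400,240,5);d=get('scene','s24');t=get('top','t24');crop(d,'s24c',180,170,460,330,2)"
```

```text
t: 41.6
ee_pos: [0.5989, -0.089, 0.3728]
eef_rot: [0.694, 1.567, 0.24]
wrist_force: [0.3, -0.3, -1.5]
grip_width: 0.0467
```

View pics/w24c.png

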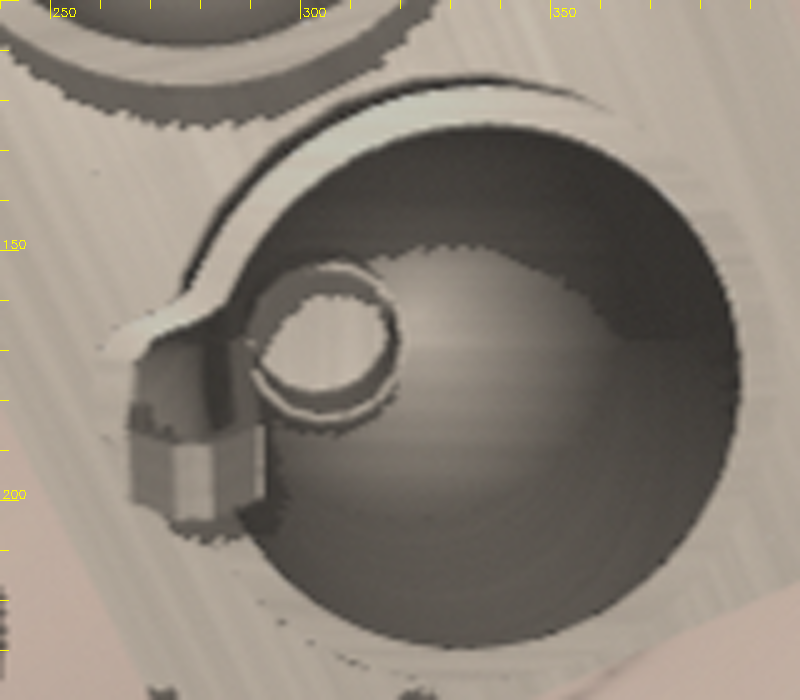

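View pics/w24.png

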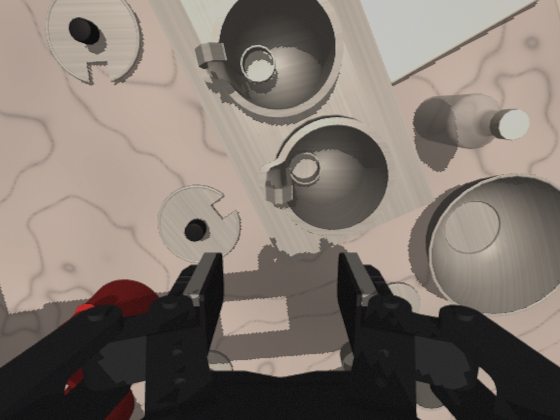

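View pics/s24c.png

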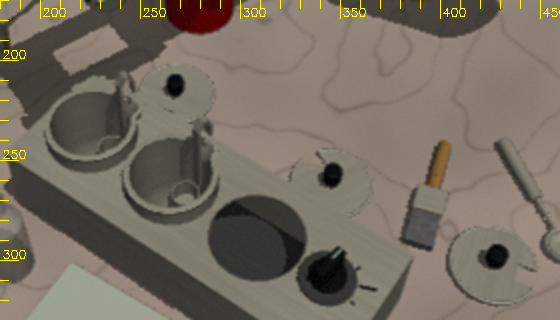

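```bash
python3 -c "
from h import *
d=load('w24');crop(d,'w24l',145,175,255,275,7);crop(d,'w24m',35,0,155,100,6)"
```

```text
(no output)
```

View pics/w24l.png

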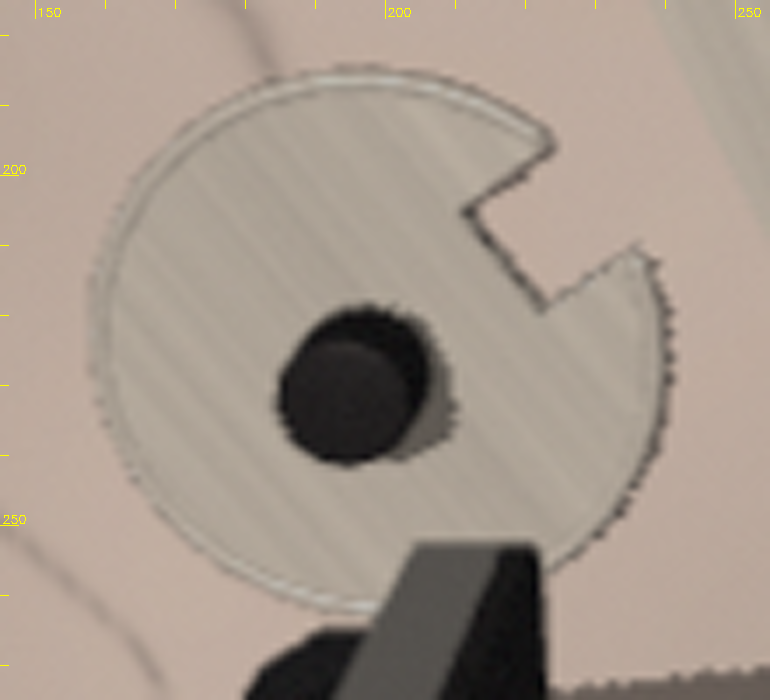

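View pics/w24m.png

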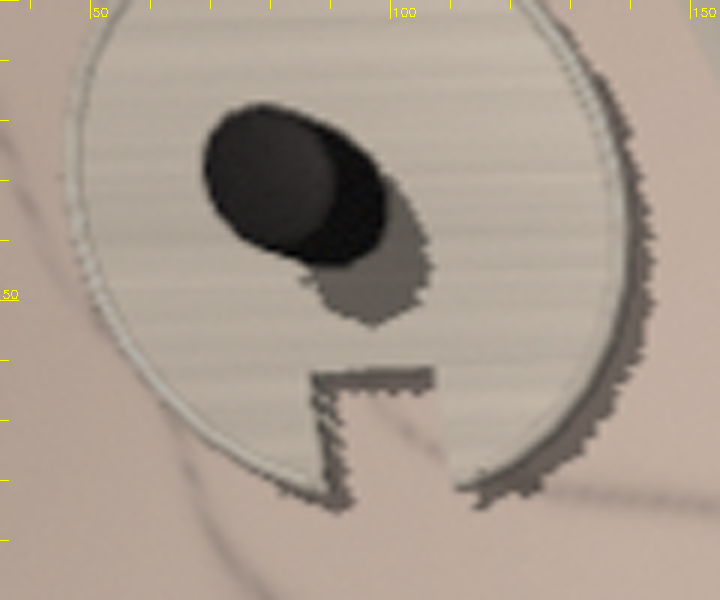

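```bash
python3 -c "
from ch import *
d=load('w24')
c,e=circ(d,[(158.1,221.4),(195.7,185),(240,226.4),(195,262.4)],.01,.055);k=pix(d,194.3,232.4,.041)[:2];print('C',c,e,'knob',k)
for p in [(216.7,212.3),(230.1,203.3)]:
  q=pix(d,*p,.01)[:2]-k;print(np.hypot(*q),'slotdir',np.degrees(np.arctan2(q[1],q[0])))
k=pix(d,80,30,.041)[:2];print('B knob',k)
for p in [(97.3,62.5),(100.7,81.5)]:
  q=pix(d,*p,.01)[:2]-k;print(np.hypot(*q),'slotdir',np.degrees(np.arctan2(q[1],q[0])))
# pot2
c,e=circ(d,[(240+490/5,100+124/5),(240+740/5,100+370/5),(240+470/5,100+648/5),(240+260/5,100+530/5)]);print('pot2',c,e,yawof(d,c,266.8,178))
print('hook',rel(d,c,-25,278.5,196,.216),'cup',rel(d,c,-25,305,169,.082))
"
```

```text
C [ 0.4611 -0.1222] [0.0005 0.0006 0.0006 0.0006] knob [ 0.4615 -0.1221]
0.03026451649334942 slotdir 10.02317907981468
0.05259976742250113 slotdir 9.20344332811358
B knob [0.4646 0.1407]
0.030577474344970736 slotdir -114.78439380837816
0.05248230421454498 slotdir -113.82749738360269
pot2 [ 0.6463 -0.1115] [-0.0007 -0.0013  0.     -0.0016] (np.float64(-26.718959807870025), np.float64(0.06444491632349138))
hook [-0.0535  0.0004] cup [-0.0241 -0.0016]
```

```bash
python3 -c "
from h import *
to([.4615,-.1221,.16],yaw=np.radians(-80.3))"
```

```text
t41.8 ee [ 0.5992 -0.0891  0.3718] q6 0.11 delta_mm [ 211.1  -90.6 -110.1] norm 255 twist [ 0.947  0.003 -0.005] deg 54 grip 0.0468
```

```bash
python3 -m jog '{"twist":[[0.17,0,0],[0.34,0,0],[0.51,0,0],[0.68,0,0],[0.85,0,0],[0.947,0,0],[0.947,0,0],[0.947,0,0]],"delta_pos":[[0,-35,-42],[0,-68,-82],[20,-90,-110],[80,-90,-110],[135,-90,-110],[180,-90,-110],[211,-90,-110],[211,-90,-110]],"fingers":[0.7,0.7,0.7,0.7,0.7,0.7,0.7,0.7]}' 60
python3 -c "
from h import *
d=get('wrist','w25')
to([.4615,-.1221,.04],yaw=np.radians(-80.3))
print(proj(d,[.4615,-.1221,.041]))"
```

```text
t: 42.75
ee_pos: [0.4577, -0.1196, 0.1548]
eef_rot: [-2.514, 1.562, 2.368]
wrist_force: [-0.9, -0.1, 0.7]
grip_width: 0.0596
t42.8 ee [ 0.4592 -0.1204  0.1569] q6 0.89 delta_mm [116.9   2.2   2.5] norm 117 twist [ 0.    -0.004  0.002] deg 0 grip 0.0600
(np.float64(286.13204228573295), np.float64(205.00705033230398))
```

View pics/w25.png

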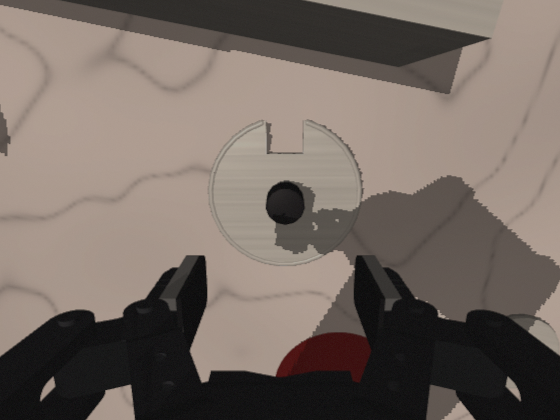

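```bash
python3 -m jog '{"twist":[[0,0,0],[0,0,0],[0,0,0],[0,0,0],[0,0,0],[0,0,0],[0,0,0],[0,0,0]],"delta_pos":[[20,2,2],[45,2,2],[70,2,2],[95,2,2],[110,2,2],[117,2,2],[117,2,2],[117,2,2]],"fingers":[0.7,0.7,0.7,0.7,0.7,0.7,0.7,0.7]}' 60
python3 -m jog '{"twist":[[0,0,0],[0,0,0],[0,0,0],[0,0,0],[0,0,0],[0,0,0],[0,0,0],[0,0,0]],"delta_pos":[[0,0,0],[0,0,0],[0,0,0],[0,0,0],[0,0,0],[0,0,0],[0,0,0],[0,0,0]],"fingers":[0.5,0.35,0.3,0.2,0.2,0.2,0.2,0.2]}' 60
python3 -c "
from h import *
d=get('wrist','w26')
to([.4615,-.1221,.04],yaw=np.radians(-80.3))"
```

```text
t: 43.8
ee_pos: [0.4634, -0.1228, 0.042]
eef_rot: [2.014, 1.568, 0.612]
wrist_force: [0.6, 0.5, -0.2]
grip_width: 0.0598
t: 44.8
ee_pos: [0.4629, -0.1224, 0.0417]
eef_rot: [2.578, 1.568, 1.177]
wrist_force: [-2.1, 1.8, 7.6]
grip_width: 0.0239
t44.9 ee [ 0.4629 -0.1224  0.0417] q6 0.89 delta_mm [ 1.7 -1.4 -0.5] norm 2 twist [ 0.    -0.002 -0.001] deg 0 grip 0.0241
```

View pics/w26.png

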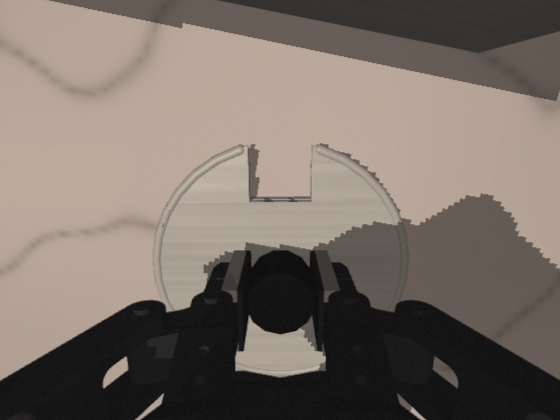

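```bash
python3 -m jog '{"twist":[[0,0,0],[0,0,0],[0,0,0],[-0.17,0,0],[-0.35,0,0],[-0.53,0,0],[-0.71,0,0],[-0.89,0,0]],"delta_pos":[[-10,0,0],[-50,0,0],[-110,0,0],[-170,0,0],[-230,0,0],[-268,0,0],[-268,0,0],[-268,0,0]],"fingers":[0.2,0.2,0.2,0.2,0.2,0.2,0.2,0.2]}' 60
python3 -c "
from h import *
to([.645,-.1109,.31],yaw=np.radians(64.5))
R0=Robs(status.get_obs()); print(R.from_matrix(R0.T@down(np.radians(64.5))).as_rotvec())"
```

```text
t: 45.85
ee_pos: [0.4624, -0.123, 0.3101]
eef_rot: [1.148, 1.568, 0.642]
wrist_force: [0.3, 0.8, -2.1]
grip_width: 0.0239
t45.9 ee [ 0.4624 -0.123   0.3101] q6 -0.01 delta_mm [  0.4  99.  153.9] norm 183 twist [ 1.511 -0.001 -0.002] deg 87 grip 0.0239
[-1.6311  0.0024 -0.0008]
```

```bash
python3 -m jog '{"twist":[[-0.18,0,0],[-0.36,0,0],[-0.54,0,0],[-0.72,0,0],[-0.9,0,0],[-1.08,0,0],[-1.26,0,0],[-1.44,0,0]],"delta_pos":[[0,12,20],[0,25,40],[0,37,60],[0,50,80],[0,62,100],[0,75,120],[0,87,140],[0,99,154]],"fingers":[0.2,0.2,0.2,0.2,0.2,0.2,0.2,0.2]}' 60
python3 -c "
from h import *
to([.645,-.1109,.31],yaw=np.radians(64.5))"
```

```text
t: 46.85
ee_pos: [0.6457, -0.1121, 0.309]
eef_rot: [0.713, 1.568, 1.648]
wrist_force: [0.7, 0.2, -1.0]
grip_width: 0.0244
t46.9 ee [ 0.6457 -0.1121  0.309 ] q6 -1.29 delta_mm [-1.   1.3  0.5] norm 2 twist [-0.191  0.002 -0.001] deg 11 grip 0.0244
```

```bash
python3 -m jog '{"twist":[[-0.1,0,0],[-0.191,0.002,0],[-0.191,0.002,0],[-0.191,0.002,0],[-0.191,0.002,0],[-0.191,0.002,0],[-0.191,0.002,0],[-0.191,0.002,0]],"delta_pos":[[0,1,0],[0,1,0],[0,1,0],[10,1,0],[20,1,0],[20,1,0],[20,1,0],[20,1,0]],"fingers":[0.2,0.2,0.2,0.2,0.2,0.2,0.2,0.2]}' 60
python3 -c "
from h import *
to([.645,-.1109,.29],yaw=np.radians(64.5))
d=get('wrist','w27')
s=get('scene','s27');crop(s,'s27c',180,130,330,260,5)"
```

```text
t: 47.85
ee_pos: [0.6447, -0.1115, 0.2897]
eef_rot: [-0.545, 1.57, 0.575]
wrist_force: [0.8, -0.5, -2.0]
grip_width: 0.024
t47.9 ee [ 0.6447 -0.1115  0.2897] q6 -1.47 delta_mm [-0.3 -0.   0.6] norm 1 twist [-0.006  0.     0.   ] deg 0 grip 0.0240
```

View pics/w27.png

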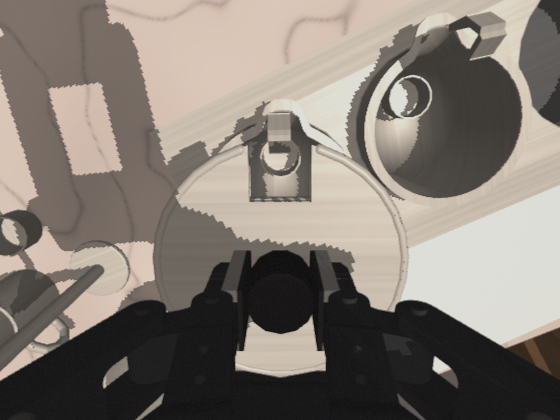

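View pics/s27c.png

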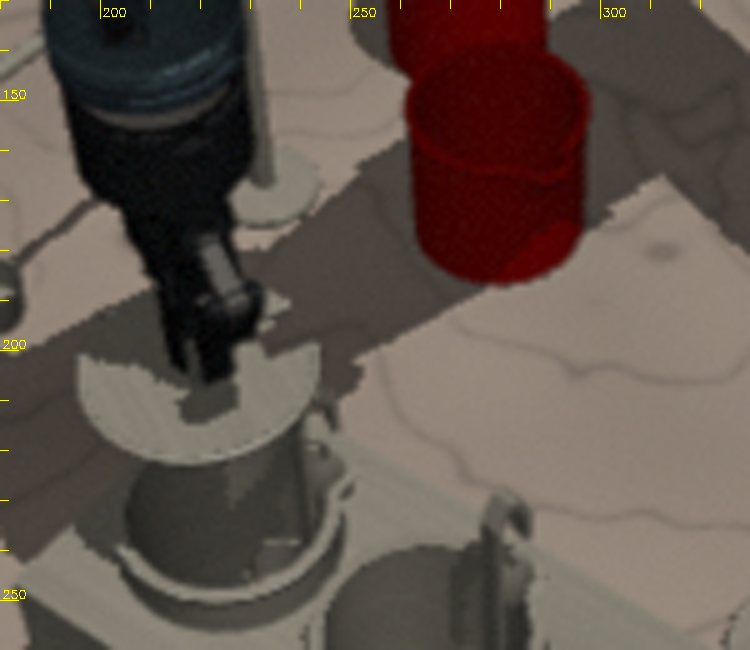

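```bash
python3 -m jog '{"twist":[[0,0,0],[0,0,0],[0,0,0],[0,0,0],[0,0,0],[0,0,0],[0,0,0],[0,0,0]],"delta_pos":[[10,0,0.5],[22,0,0.5],[34,0,0.5],[46,0,0.5],[58,0,0.5],[70,0,0.5],[80,0,0.5],[80,0,0.5]],"fingers":[0.2,0.2,0.2,0.2,0.2,0.2,0.2,0.2]}' 60
python3 -c "
from h import *
to([.645,-.1109,.1857],yaw=np.radians(64.5))
d=get('wrist','w28')
s=get('scene','s28');crop(s,'s28c',180,170,300,270,6)"
```

```text
t: 48.95
ee_pos: [0.6442, -0.1107, 0.208]
eef_rot: [1.537, 1.568, 2.656]
wrist_force: [0.2, -0.6, -1.9]
grip_width: 0.0241
t49.0 ee [ 0.6442 -0.1107  0.208 ] q6 -1.47 delta_mm [22.3 -0.9  0.2] norm 22 twist [-0.006  0.    -0.002] deg 0 grip 0.0241
```

View pics/w28.png

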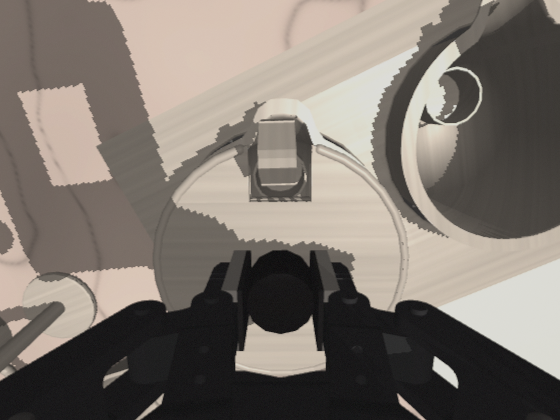

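View pics/s28c.png

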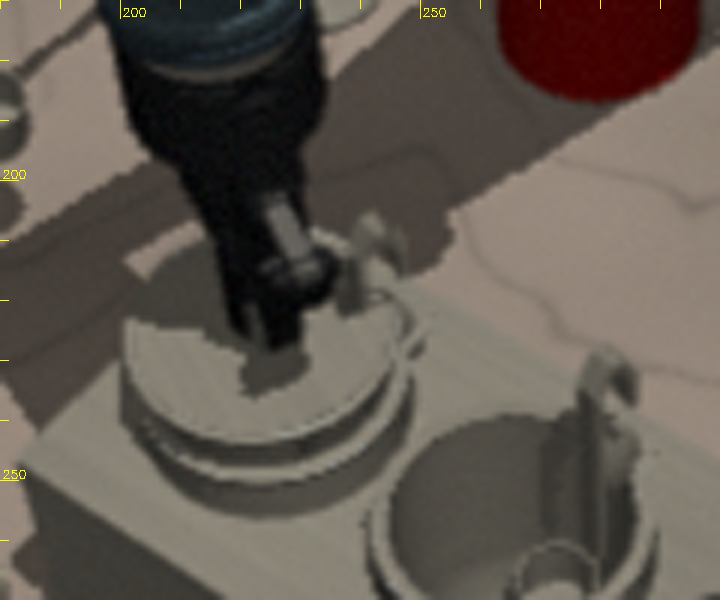

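```bash
python3 -m jog '{"twist":[[0,0,0],[0,0,0],[0,0,0],[0,0,0],[0,0,0],[0,0,0],[0,0,0],[0,0,0]],"delta_pos":[[3,-0.5,0],[7,-1,0],[11,-1,0],[14,-1,0],[17,-1,0],[19,-1,0],[20,-1,0],[20,-1,0]],"fingers":[0.2,0.2,0.2,0.2,0.2,0.2,0.2,0.2]}' 60
python3 -c "
from h import *
s=get('scene','s29');crop(s,'s29c',180,170,300,270,6)"
```

```text
t: 50.05
ee_pos: [0.6456, -0.1113, 0.1893]
eef_rot: [1.044, 1.57, 2.164]
wrist_force: [-0.2, -0.2, -1.2]
grip_width: 0.024
```

View pics/s29c.png

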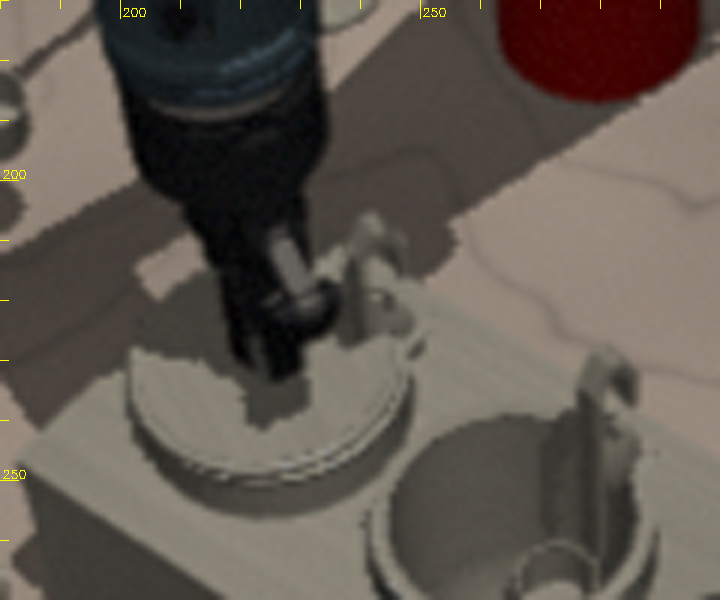

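```bash
python3 -m jog '{"twist":[[0,0,0],[0,0,0],[0,0,0],[0,0,0],[0,0,0],[0,0,0],[0,0,0],[0,0,0]],"delta_pos":[[1,0,0],[2,0,0],[2.5,0,0],[3,0,0],[3.5,0,0],[3.5,0,0],[3.5,0,0],[3.5,0,0]],"fingers":[0.2,0.2,0.2,0.2,0.2,0.2,0.2,0.2]}' 60

```

```text
t: 51.1
ee_pos: [0.6456, -0.1114, 0.1858]
eef_rot: [0.919, 1.57, 2.039]
wrist_force: [-0.1, -0.2, -1.1]
grip_width: 0.0243
```

```bash
python3 -m jog '{"twist":[[0,0,0],[0,0,0],[0,0,0],[0,0,0],[0,0,0],[0,0,0],[0,0,0],[0,0,0]],"delta_pos":[[0.5,0,0],[1,0,0],[1,0,0],[1.5,0,0],[1.5,0,0],[1.5,0,0],[1.5,0,0],[1.5,0,0]],"fingers":[0.2,0.2,0.2,0.2,0.2,0.2,0.2,0.2]}' 60

```

```text
t: 52.1
ee_pos: [0.6457, -0.1113, 0.1857]
eef_rot: [-0.935, 1.57, 0.185]
wrist_force: [-4.7, 1.7, 8.1]
grip_width: 0.024
```

```bash
python3 -m jog '{"twist":[[0,0,0],[0,0,0],[0,0,0],[0,0,0],[0,0,0],[0,0,0],[0,0,0],[0,0,0]],"delta_pos":[[-1,0,0],[-1,0,0],[-1,0,0],[-1,0,0],[-11,0,0],[-31,0,0],[-56,0,0],[-86,0,0]],"fingers":[0.3,0.4,0.5,0.55,0.55,0.55,0.55,0.55]}' 60
python3 -c "
from h import *
d=get('wrist','w30')
s=get('scene','s30');crop(s,'s30c',180,170,300,270,6)"
```

```text
t: 53.1
ee_pos: [0.6458, -0.1114, 0.2726]
eef_rot: [-1.022, 1.57, 0.097]
wrist_force: [0.2, 0.1, 0.8]
grip_width: 0.0472
```

View pics/w30.png

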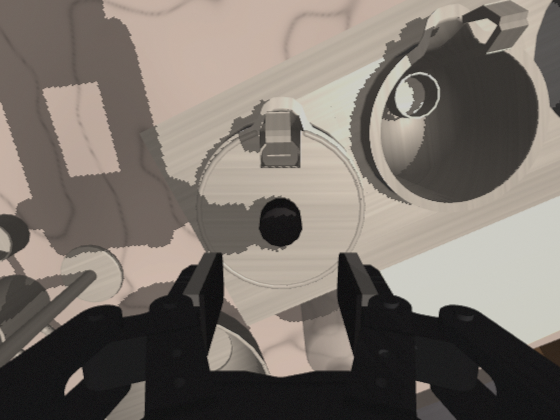

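View pics/s30c.png

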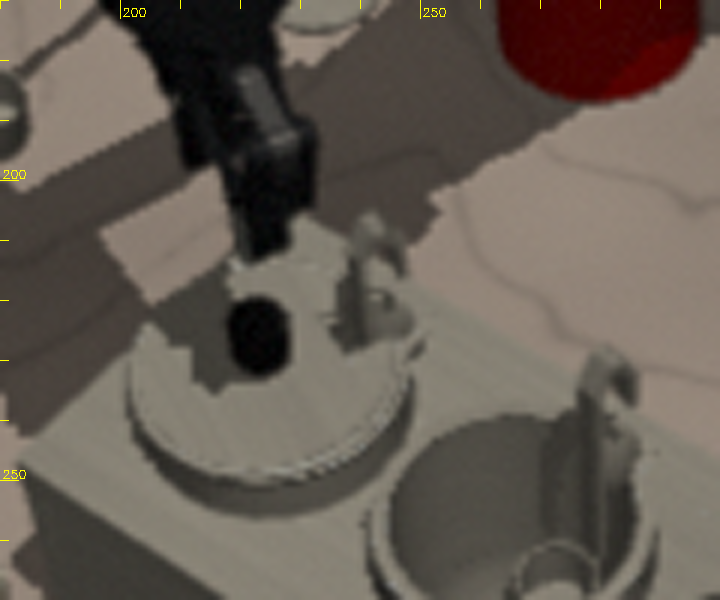

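```bash
python3 -c "
from h import *
to([.4646,.1407,.20],yaw=np.radians(155.7))"
```

```text
t53.2 ee [ 0.6479 -0.1121  0.2768] q6 -1.47 delta_mm [ 74.5 275.9 147.6] norm 322 twist [1.544 0.008 0.006] deg 88 grip 0.0471
```

```bash
python3 -m jog '{"twist":[[0,0,0],[-0.18,0,0],[-0.36,0,0],[-0.54,0,0],[-0.72,0,0],[-0.9,0,0],[-1.08,0,0],[-1.26,0,0]],"delta_pos":[[-20,10,0],[-30,55,30],[-30,100,53],[-30,145,77],[-30,190,101],[-20,230,123],[20,276,147],[40,276,147]],"fingers":[0.7,0.7,0.7,0.7,0.7,0.7,0.7,0.7]}' 60
python3 -m jog '{"twist":[[-0.17,0,0],[-0.33,0,0],[-0.33,0,0],[-0.33,0,0],[-0.33,0,0],[-0.33,0,0],[-0.33,0,0],[-0.33,0,0]],"delta_pos":[[20,0,0],[35,0,0],[35,0,0],[35,0,0],[35,0,0],[35,0,0],[35,0,0],[35,0,0]],"fingers":[0.7,0.7,0.7,0.7,0.7,0.7,0.7,0.7]}' 60
python3 -c "
from h import *
d=get('wrist','w31')
to([.4646,.1407,.16],yaw=np.radians(155.7))
print(proj(d,[.4646,.1407,.041]))"
```

```text
t: 54.2
ee_pos: [0.4578, 0.1436, 0.2292]
eef_rot: [0.449, 1.568, 2.839]
wrist_force: [-0.2, -1.2, 0.6]
grip_width: 0.0599
t: 55.2
ee_pos: [0.4613, 0.1413, 0.1955]
eef_rot: [-0.629, 1.57, 2.081]
wrist_force: [-0.8, 0.3, -0.4]
grip_width: 0.0597
t55.2 ee [0.4613 0.1413 0.1955] q6 -2.66 delta_mm [35.5 -0.9 -3.3] norm 36 twist [-0.008  0.     0.   ] deg 0 grip 0.0596
(np.float64(275.1291044690239), np.float64(198.0523096082954))
```

View pics/w31.png

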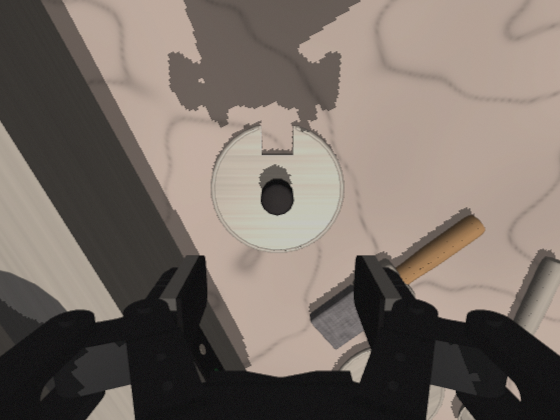

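```bash
python3 -m jog '{"twist":[[-0.008,0,0],[-0.008,0,0],[-0.008,0,0],[-0.008,0,0],[-0.008,0,0],[-0.008,0,0],[-0.008,0,0],[-0.008,0,0]],"delta_pos":[[20,-1,-2],[45,-1,-2],[75,-1,-2],[105,-1,-2],[130,-1,-2],[148,-1,-2],[154,-1,-2],[154,-1,-2]],"fingers":[0.7,0.7,0.7,0.7,0.7,0.7,0.7,0.7]}' 60
python3 -m jog '{"twist":[[0,0,0],[0,0,0],[0,0,0],[0,0,0],[0,0,0],[0,0,0],[0,0,0],[0,0,0]],"delta_pos":[[0,0,0],[0,0,0],[0,0,0],[0,0,0],[0,0,0],[0,0,0],[0,0,0],[0,0,0]],"fingers":[0.5,0.35,0.3,0.2,0.2,0.2,0.2,0.2]}' 60
python3 -c "
from h import *
d=get('wrist','w32')
to([.4646,.1407,.0417],yaw=np.radians(155.7))"
```

```text
t: 56.25
ee_pos: [0.4635, 0.1414, 0.0414]
eef_rot: [-0.098, 1.57, 2.62]
wrist_force: [0.2, 0.3, -0.0]
grip_width: 0.0598
t: 57.25
ee_pos: [0.4641, 0.1414, 0.0424]
eef_rot: [-2.311, 1.57, 0.407]
wrist_force: [-1.7, -0.3, 6.2]
grip_width: 0.0241
t57.3 ee [0.4641 0.1414 0.0424] q6 -2.67 delta_mm [ 0.7  0.5 -0.8] norm 1 twist [ 0.    -0.001  0.001] deg 0 grip 0.0246
```

View pics/w32.png

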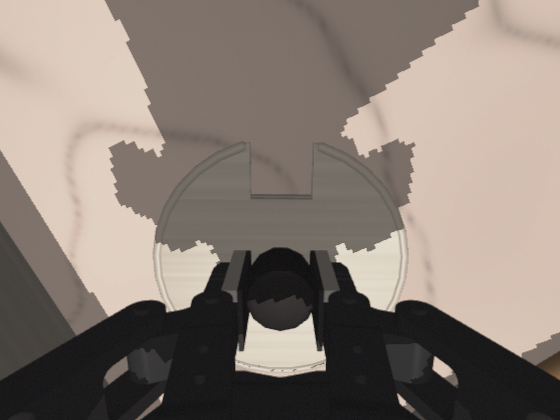

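```bash
python3 -c "
from ch import *
d=load('w19')
c,e=circ(d,[(338,124),(387.4,173),(333,227.4),(292,206)]);print(c,e,yawof(d,c,268,176.5))
print('hook',rel(d,c,-14.8,282,194.5,.216),'cup',rel(d,c,-14.8,307,166,.082))
"
python3 -m jog '{"twist":[[0,0,0],[0,0,0],[0,0,0],[0.17,0,0],[0.35,0,0],[0.53,0,0],[0.71,0,0],[0.89,0,0]],"delta_pos":[[-10,0,0],[-50,0,0],[-110,0,0],[-170,0,0],[-230,0,0],[-268,0,0],[-268,0,0],[-268,0,0]],"fingers":[0.2,0.2,0.2,0.2,0.2,0.2,0.2,0.2]}' 60

```

```text
[0.647  0.0137] [-0.0007 -0.0007 -0.0003 -0.0008] (np.float64(-15.266157855798467), np.float64(0.06333900770219342))
hook [-0.0504 -0.0012] cup [-0.0218 -0.0001]
t: 58.3
ee_pos: [0.4633, 0.1413, 0.3103]
eef_rot: [-1.176, 1.57, 0.646]
wrist_force: [0.1, 0.2, -2.8]
grip_width: 0.0244
```

```bash
python3 -c "
from h import *
to([.647,.0134,.31],yaw=np.radians(74.8))"
```

```text
t58.3 ee [0.4633 0.1413 0.3103] q6 -1.77 delta_mm [   0.4 -146.2 -169.6] norm 224 twist [0.516 0.001 0.001] deg 30 grip 0.0244
```

```bash
python3 -m jog '{"twist":[[0.12,0,0],[0.25,0,0],[0.4,0,0],[0.516,0,0],[0.516,0,0],[0.516,0,0],[0.516,0,0],[0.516,0,0]],"delta_pos":[[0,-25,-30],[0,-55,-65],[0,-85,-100],[0,-115,-135],[0,-146,-170],[0,-146,-170],[0,-146,-170],[0,-146,-170]],"fingers":[0.2,0.2,0.2,0.2,0.2,0.2,0.2,0.2]}' 60
python3 -c "
from h import *
to([.647,.0134,.27],yaw=np.radians(74.8))
d=get('wrist','w33')"
```

```text
t: 59.3
ee_pos: [0.6471, 0.0149, 0.3097]
eef_rot: [0.958, 1.57, 2.271]
wrist_force: [-0.1, -0.2, -3.1]
grip_width: 0.024
t59.3 ee [0.6471 0.0149 0.3097] q6 -1.47 delta_mm [39.7 -0.3 -1.5] norm 40 twist [ 0.007  0.    -0.001] deg 0 grip 0.0240
```

View pics/w33.png

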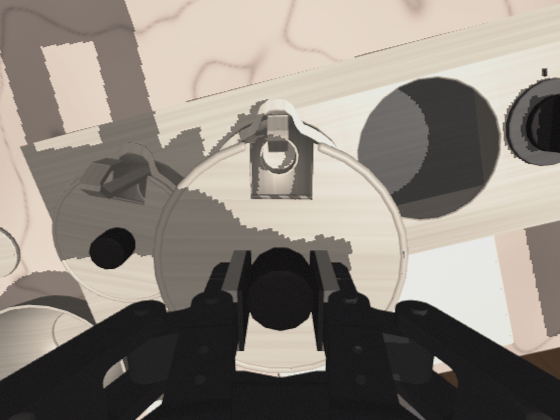

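```bash
python3 -m jog '{"twist":[[0,0,0],[0.007,0,0],[0.007,0,0],[0.007,0,0],[0.007,0,0],[0.007,0,0],[0.007,0,0],[0.007,0,0]],"delta_pos":[[0,0,-1],[15,0,-1.5],[35,0,-1.5],[55,0,-1.5],[75,0,-1.5],[92,0,-1.5],[100,0,-1.5],[100,0,-1.5]],"fingers":[0.2,0.2,0.2,0.2,0.2,0.2,0.2,0.2]}' 60
python3 -c "
from h import *
to([.647,.0134,.1864],yaw=np.radians(74.8))
d=get('wrist','w34')
s=get('scene','s34');crop(s,'s34c',200,180,320,280,6)"
```

```text
t: 60.35
ee_pos: [0.6473, 0.0126, 0.2087]
eef_rot: [1.39, 1.569, 2.694]
wrist_force: [0.0, -0.3, -2.7]
grip_width: 0.0243
t60.4 ee [0.6473 0.0126 0.2087] q6 -1.47 delta_mm [22.3  0.5  0.7] norm 22 twist [-0.001  0.    -0.001] deg 0 grip 0.0243
```

View pics/w34.png

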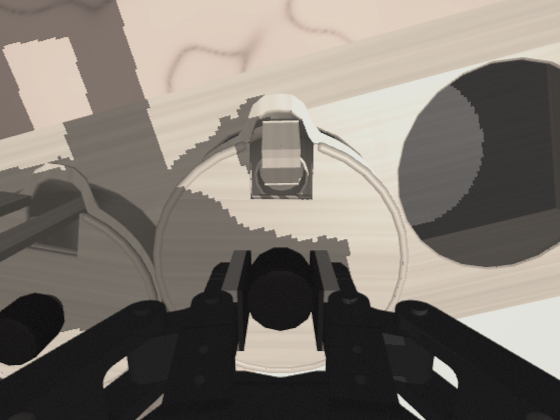

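View pics/s34c.png

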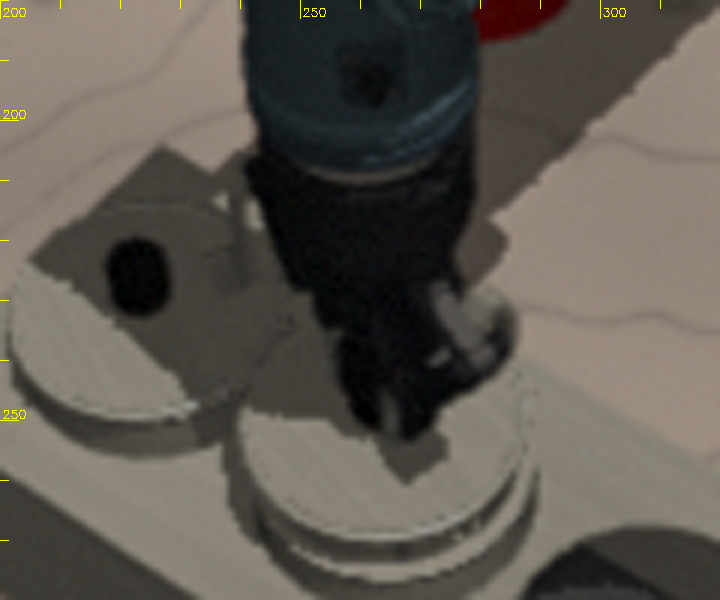

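```bash
python3 -m jog '{"twist":[[0,0,0],[0,0,0],[0,0,0],[0,0,0],[0,0,0],[0,0,0],[0,0,0],[0,0,0]],"delta_pos":[[3,0.5,0.5],[7,0.5,0.7],[11,0.5,0.7],[14,0.5,0.7],[17,0.5,0.7],[19,0.5,0.7],[20,0.5,0.7],[20,0.5,0.7]],"fingers":[0.2,0.2,0.2,0.2,0.2,0.2,0.2,0.2]}' 60

```

```text
t: 61.45
ee_pos: [0.6473, 0.0134, 0.1893]
eef_rot: [0.827, 1.57, 2.132]
wrist_force: [0.7, 0.5, -2.1]
grip_width: 0.024
```

```bash
python3 -m jog '{"twist":[[0,0,0],[0,0,0],[0,0,0],[0,0,0],[0,0,0],[0,0,0],[0,0,0],[0,0,0]],"delta_pos":[[0.5,0,0],[1,0,0],[1.5,0,0],[2,0,0],[2.5,0,0],[2.5,0,0],[2.5,0,0],[2.5,0,0]],"fingers":[0.2,0.2,0.2,0.2,0.2,0.2,0.2,0.2]}' 60

```

```text
t: 62.45
ee_pos: [0.6473, 0.0134, 0.1869]
eef_rot: [0.715, 1.57, 2.02]
wrist_force: [-0.7, -0.6, -2.6]
grip_width: 0.0241
```

```bash
python3 -m jog '{"twist":[[0,0,0],[0,0,0],[0,0,0],[0,0,0],[0,0,0],[0,0,0],[0,0,0],[0,0,0]],"delta_pos":[[0.5,0,0],[1,0,0],[1.5,0,0],[1.5,0,0],[1.5,0,0],[1.5,0,0],[1.5,0,0],[1.5,0,0]],"fingers":[0.2,0.2,0.2,0.2,0.2,0.2,0.2,0.2]}' 60

```

```text
t: 63.45
ee_pos: [0.6473, 0.0134, 0.1864]
eef_rot: [-0.33, 1.57, 0.975]
wrist_force: [-3.8, 0.9, 6.0]
grip_width: 0.024
```

```bash
python3 -m jog '{"twist":[[0,0,0],[0,0,0],[0,0,0],[0,0,0],[0,0,0],[0,0,0],[0,0,0],[0,0,0]],"delta_pos":[[-1,0,0],[-1,0,0],[-1,0,0],[-1,0,0],[-11,0,0],[-31,0,0],[-61,0,0],[-101,0,0]],"fingers":[0.3,0.4,0.5,0.5,0.5,0.5,0.5,0.5]}' 60
python3 -c "
from h import *
d=get('wrist','w35')
s=get('scene','s35');crop(s,'s35c',190,180,400,330,3)"
```

```text
t: 64.45
ee_pos: [0.6471, 0.0134, 0.2882]
eef_rot: [1.061, 1.57, 2.366]
wrist_force: [0.3, -0.7, -0.1]
grip_width: 0.0428
```

View pics/w35.png

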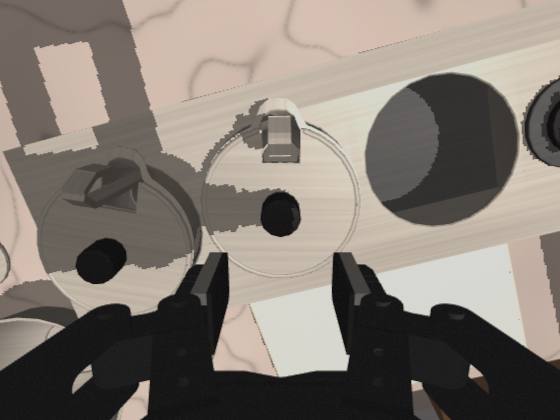

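View pics/s35c.png

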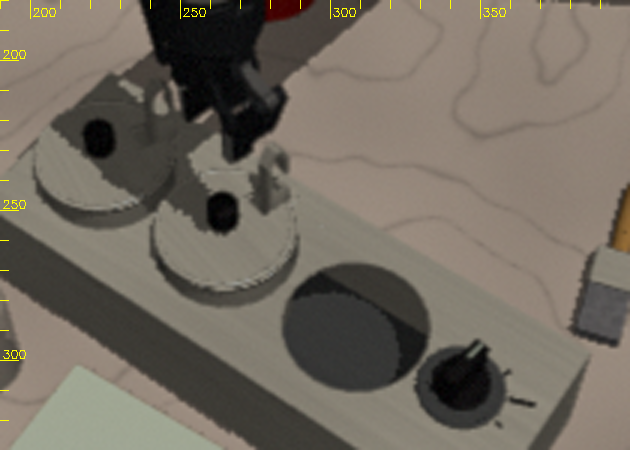

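```bash
python3 -c "
from h import *
to([.65,.227,.30],yaw=np.radians(90))"

```

```text
t64.5 ee [0.6501 0.013  0.2944] q6 -1.47 delta_mm [ -5.9  56.2 206.5] norm 214 twist [-0.266  0.     0.011] deg 15 grip 0.0424
```

```bash
python3 -m jog '{"twist":[[-0.1,0,0],[-0.2,0,0],[-0.266,0,0],[-0.266,0,0],[-0.266,0,0],[-0.266,0,0],[-0.266,0,0],[-0.266,0,0]],"delta_pos":[[-6,14,50],[-6,28,100],[-6,42,155],[-6,56,206],[-6,56,206],[-6,56,206],[-6,56,206],[-6,56,206]],"fingers":[0.5,0.5,0.5,0.5,0.5,0.5,0.5,0.5]}' 60
python3 -c "
from h import *
d=get('wrist','w36');crop(d,'w36c',200,130,360,260,5);print(status.get_obs()['ee_pos'])"
```

```text
t: 65.55
ee_pos: [0.6477, 0.2254, 0.2927]
eef_rot: [0.342, 1.57, 1.911]
wrist_force: [-0.3, -1.1, 0.4]
grip_width: 0.0427
[0.6477 0.2256 0.2926]
```

View pics/w36c.png

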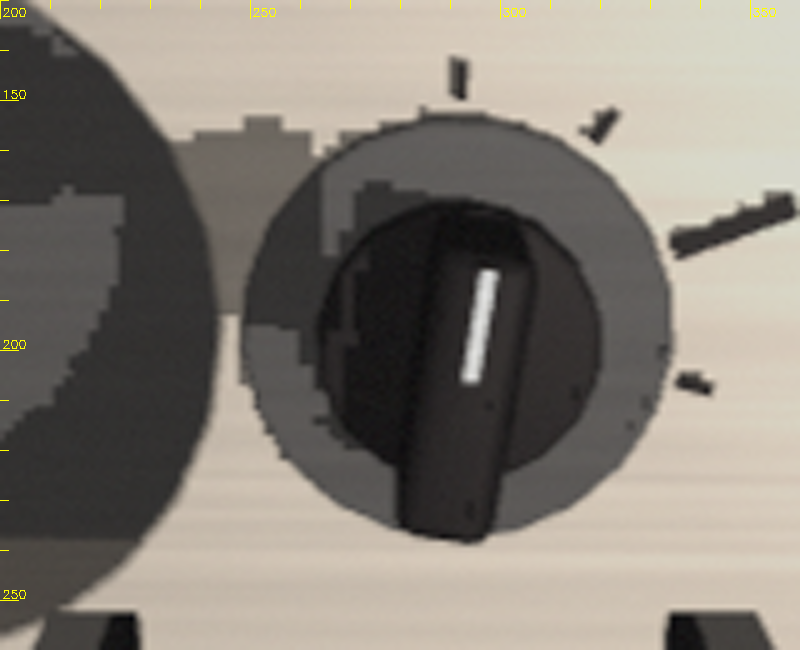

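```bash
python3 -c "
from ch import *
d=load('w36')
for z,r,p in [(.139,.022,[(264,196),(320,199),(290,170)]),(.126,.031,[(248.8,192),(334.4,200),(294,153),(290,237)])]:
  Q=np.array([pix(d,u,v,z)[:2] for u,v in p]);s=least_squares(lambda c:np.hypot(*(Q-c[:2]).T)-c[2],[*Q.mean(0),r]);print(z,s.x,s.fun)
c=s.x[:2]
a=pix(d,294.3,206,.169)[:2];b=pix(d,298,184,.169)[:2];v=b-a;print('pointer',a,b,np.hypot(*v),np.degrees(np.arctan2(v[1],v[0])))
e=pix(d,289.6,236,.169)[:2]; print('bar rear',e)
for n,u,v in [('off',291.8,145.5),('.6',320.5,154.5),('1.2',347,175),('1.8',339,206.5)]:
  q=pix(d,u,v,.125)[:2]-c; print(n,np.hypot(*q),np.degrees(np.arctan2(q[1],q[0])))
"
```

```text
0.139 [0.6478 0.2344 0.0212] [-0. -0.  0.]
0.126 [0.6499 0.2346 0.0341] [-0.0001 -0.0001  0.0001  0.0001]
pointer [0.6461 0.2351] [0.631  0.2374] 0.015327105609739485 171.25739213014313
bar rear [0.6676 0.232 ]
off 0.03968653160661564 -179.77928492976142
.6 0.03946032637783643 146.18650123177375
1.2 0.04622286603392397 111.28874340901667
1.8 0.03884297970211071 77.06561147224151
```

```bash
python3 -c "
from h import *
to([.648,.2347,.172],yaw=np.radians(81.3))"

```

```text
t65.6 ee [0.6477 0.2256 0.2926] q6 -1.41 delta_mm [120.6  -0.3   9.1] norm 121 twist [ 0.15  0.   -0.  ] deg 9 grip 0.0427
```

```bash
python3 -m jog '{"twist":[[0.15,0,0],[0.15,0,0],[0.15,0,0],[0.15,0,0],[0.15,0,0],[0.15,0,0],[0.15,0,0],[0.15,0,0]],"delta_pos":[[0,0,9],[20,0,9],[45,0,9],[70,0,9],[95,0,9],[112,0,9],[120,0,9],[120,0,9]],"fingers":[0.5,0.5,0.5,0.5,0.5,0.5,0.5,0.5]}' 40
python3 -c "
from h import *
to([.648,.2347,.172],yaw=np.radians(81.3));d=get('wrist','w37')"

```

```text
t: 66.6
ee_pos: [0.6472, 0.2357, 0.1719]
eef_rot: [1.499, 1.57, 2.92]
wrist_force: [-0.5, 0.2, 0.8]
grip_width: 0.0428
t66.6 ee [0.6472 0.2357 0.1719] q6 -1.24 delta_mm [-0.1 -0.9 -0.8] norm 1 twist [ 0.002  0.    -0.001] deg 0 grip 0.0428
```

View pics/w37.png

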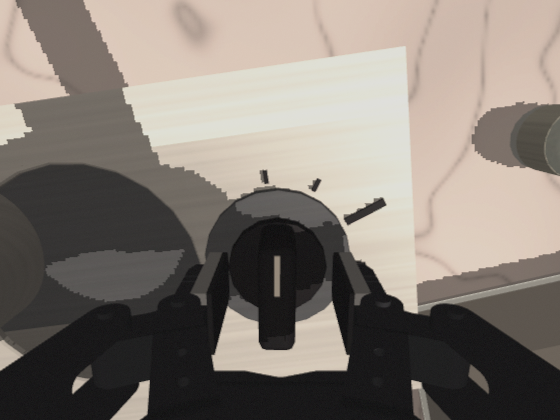

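```bash
python3 -m jog '{"twist":[[0,0,0],[0,0,0],[0,0,0],[0,0,0],[0,0,0],[0,0,0],[0,0,0],[0,0,0]],"delta_pos":[[0,-0.5,-0.8],[0,-0.5,-0.8],[0,-0.5,-0.8],[0,-0.5,-0.8],[0,-0.5,-0.8],[0,-0.5,-0.8],[0,-0.5,-0.8],[0,-0.5,-0.8]],"fingers":[0.4,0.3,0.2,0.1,0.05,0.05,0.05,0.05]}' 40
python3 -c "
from h import *
o=status.get_obs();print(o['wrist_torque'],np.degrees(np.arctan2(*Robs(o)[:2,2][::-1])));d=get('wrist','w38')"

```

```text
t: 67.65
ee_pos: [0.6479, 0.2345, 0.1731]
eef_rot: [-3.061, 1.57, -1.64]
wrist_force: [-2.1, -4.9, 5.2]
grip_width: 0.0134
[-0.6502  0.4427  0.0106] 81.39298130535262
```

View pics/w38.png

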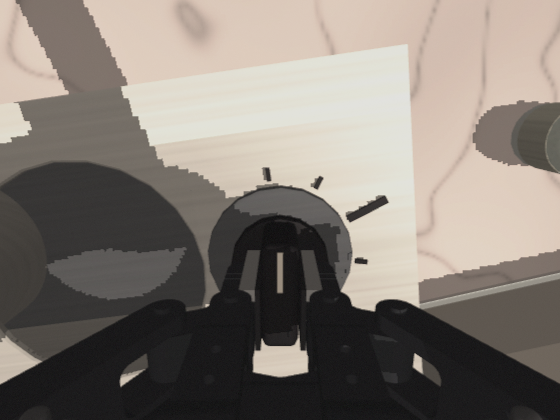

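```bash
python3 -m jog '{"twist":[[0.15,0,0],[0.3,0,0],[0.45,0,0],[0.6,0,0],[0.75,0,0],[0.9,0,0],[1.049,0,0],[1.049,0,0]],"delta_pos":[[0,0,0],[0,0,0],[0,0,0],[0,0,0],[0,0,0],[0,0,0],[0,0,0],[0,0,0]],"fingers":[0.05,0.05,0.05,0.05,0.05,0.05,0.05,0.05]}' 40
python3 -m jog '{"twist":[[0,0,0],[0,0,0],[0,0,0],[0,0,0],[0,0,0],[0,0,0],[0,0,0],[0,0,0]],"delta_pos":[[0,0,0],[0,0,0],[0,0,0],[0,0,0],[0,0,0],[-15,0,0],[-45,0,0],[-100,0,0]],"fingers":[0.05,0.2,0.4,0.5,0.5,0.5,0.5,0.5]}' 40
python3 -c "
from h import *
o=status.get_obs();print(np.degrees(np.arctan2(*Robs(o)[:2,2][::-1])));d=get('wrist','w39');crop(d,'w39c',200,130,360,260,5)"

```

```text
t: 68.7
ee_pos: [0.6489, 0.2357, 0.1731]
eef_rot: [0.194, 1.567, 0.567]
wrist_force: [4.3, 1.1, 2.3]
grip_width: 0.013
t: 69.7
ee_pos: [0.6465, 0.2347, 0.2719]
eef_rot: [2.841, 1.566, -3.07]
wrist_force: [1.3, 0.4, 0.4]
grip_width: 0.0428
21.3020245791719
```

View pics/w39c.png

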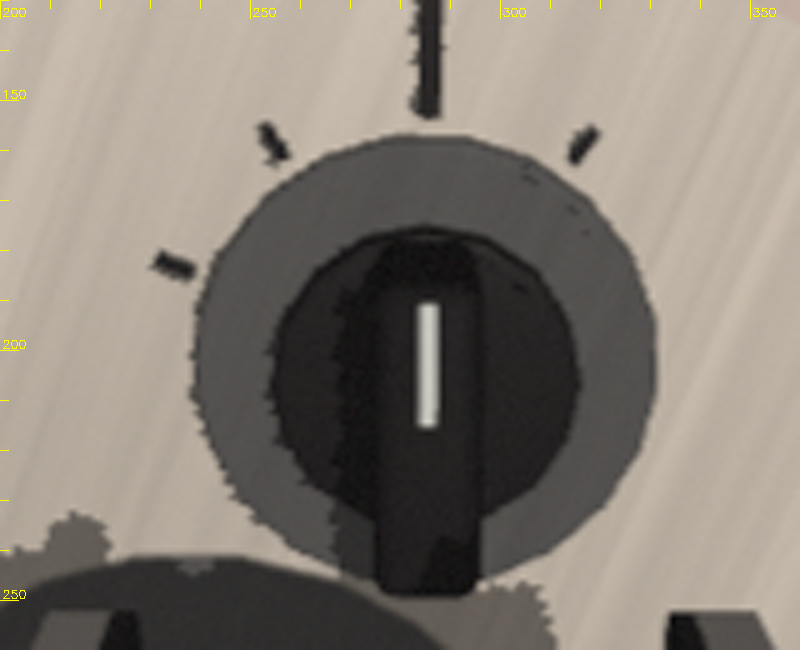

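```bash
python3 -m jog '{"twist":[[0,0,0],[0,0,0],[0,0,0],[0,0,0],[0,0,0],[0,0,0],[0,0,0],[0,0,0]],"delta_pos":[[-30,0,0],[-60,0,0],[-90,50,0],[-100,100,0],[-100,150,0],[-100,200,0],[-100,220,0],[-100,220,0]],"fingers":[0.5,0.5,0.5,0.5,0.5,0.5,0.5,0.5]}' 40
python3 -c "
from h import *
print(status.get_obs()['ee_pos'])
d=get('scene','s40');crop(d,'s40c',140,90,420,300,2);crop(d,'s40d',190,190,310,280,6);t=get('top','t40');crop(t,'t40c',140,110,440,270,2)"

```

```text
t: 70.75
ee_pos: [0.5674, 0.4408, 0.3731]
eef_rot: [0.46, 1.57, 0.834]
wrist_force: [0.6, -0.3, 0.0]
grip_width: 0.0427
[0.5674 0.4408 0.3731]
```

View pics/s40.png

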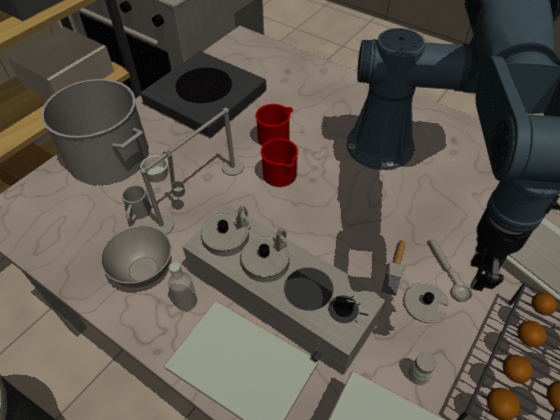

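View pics/s40d.png

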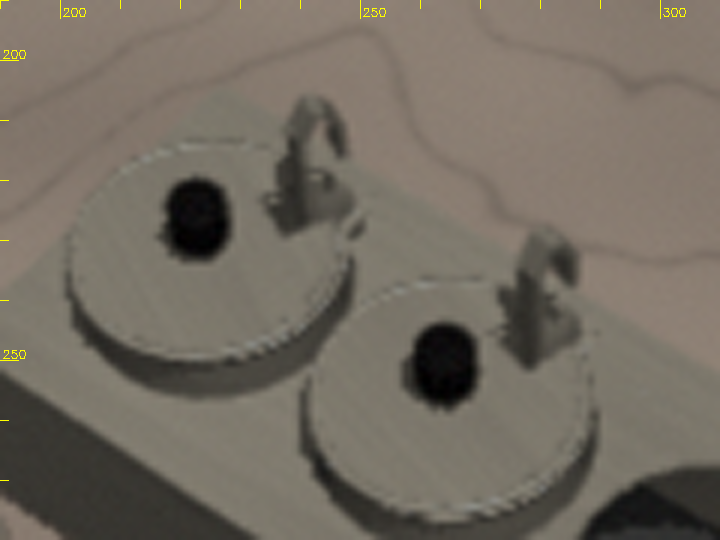

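View pics/t40c.png

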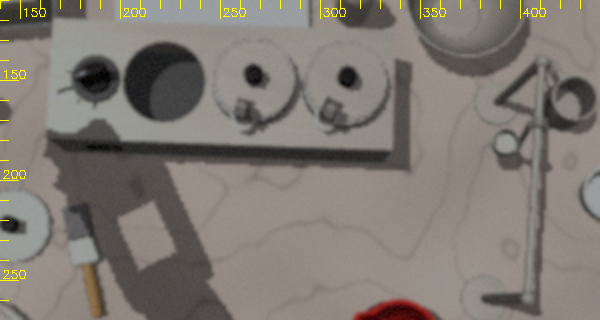

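```bash
python3 -c "
from h import *
s=load('s40')
print(proj(s,[.6463,-.1115,.185]),proj(s,[.647,.0135,.185]))
print(order.hand_in())"
```

```text
(np.float64(222.64865410342077), np.float64(222.3395669708161)) (np.float64(263.9889698777424), np.float64(246.95587653340152))
the job is handed in; nothing more can be done
None
```

The sauce warmer is set up and I handed the job in at about 71 s of the 210 s allowed. Two pots were there; the well next to the thermostat was empty.

- **Ladles:** I hung one in each pot, standing on the floor with its handle at the lip. The first ladle in the right-hand pot settled leaning outwards, so I took hold of it again and set it upright. The next picture showed it upright, with its cup about (-24, -2) mm from the pot's centre. The third ladle still hangs on the rail.
- **Lids:** I turned each slot to face the lip, with the handle coming up through it. Each lid met the rim at tool heights of 185.7 and 186.4 mm, the values expected for a fully seated lid. The last scene and top pictures show both lids flat. The third lid stays on the counter.
- **Thermostat:** I turned the knob clockwise by about 1.05 rad. The close-up shows its pointer in line with the long thick tick.
- **Other things:** The red pots and the other objects on the counter were not touched.
- **Where readings disagreed:**
  - The scene camera put the pot centres up to about 6 mm off the other two cameras and the lips about 10° off, so I used the wrist and top views.
  - Both ladles reached the pot floor about 9 mm lower than I had worked out, so I lowered them until the wrist force showed contact.

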